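# Turn a culture dish over for the incubator

## Robot

A 6-joint arm with a two-finger parallel gripper is mounted at the origin on a cart in front of the work surface, level with it; the furniture and walls round the work are solid. World frame = base frame: x ahead of the robot, y to its left, z up, the work surface at z = 0. Lengths are in m, angles in rad, forces in N, time in s.
With the tool pointing down it reaches from about 0.35 to 0.975 m from the base axis. Payload 4.9 kg.
Tool frame: the origin (TCP) lies midway between the tips of the shut fingers; the grasp point (between the pads) lies hold_point_z behind it (hold_point_z is the distance from the TCP to the grasp point, in m); z points along the fingers, y is the line along which they close (so a half turn about z gives the same grasp; the last joint's range is limited). The gripper opens to 85 mm and grips with 20 to 120 N. Pads are 22 mm wide; open, the fingers measure 114 mm over their backs; the gripper's body (76 mm by 85 mm) begins 54 mm behind the grasp point. The pads swing forward as they close: fully open they stand 13 mm farther back than shut.
Start: joints at [-0.119, 0.053, 1.613, -0, 1.476, -0.119], TCP at [0.625, 0, 0.231] pointing down, gripper open.
Joint ranges: [-3.01, 3.01], [-1.01, 2.22], [0.06, 2.58], [-1.02, 4.17], [0.09, 2.62], [-3.14, 3.14]. Speed limits (rad/s): [2.57, 2.57, 3.14, 3.14, 3.14, 3.14].

## Interface

Orientations are given as [roll, pitch, yaw] about the fixed x, y, z axes, in that order (R = Rz(yaw) Ry(pitch) Rx(roll)).
In Python, from cell import * gives the robot as it stands.
- The arm moves only by the shell command python3 -m jog 'ROWS' [FORCE]. ROWS is JSON, a list of rows, each an object of numbers: "dx", "dy", "dz": the shift along the tool's x, y, z in cm; "ax", "ay", "az": the turn, a rotation vector about the tool's x, y, z in degrees; "gripper": the closure, from 0 (fully open) to 1 (shut). A call has 1 to 5 rows; each row is the pose to reach, as a shift and turn from the pose commanded when the call began, along the tool's axes at that moment; what a row does not reach only later rows make up. A row lasts 1/12 s, in which the tool goes at most 41.7 mm and 7.16 degrees, less where a joint would pass 70% of its speed; a pose out of reach is approached as far as the arm can. A call with a gripper value outside its range is refused whole. The fingers move at their own pace and stop on an object; FORCE is the grip in N (left out, the last holds). Time passes only in rows, so rows that repeat a pose let the fingers close. It gives the time, the measured TCP pose, the force, the opening and the grip force at its end, in the units of the state.
- sense(): the state, without advancing time (a new reading comes with each control period).
- snapshot(name): name is "scene" or "side" or "wrist"; returns the picture (384x512x3 uint8, red, green, blue); there is no depth.
- camera_info(name): a dict with "intrinsics" (3x3 intrinsics, pixels), "k1" (the pictures are not rectified: a ray, as slopes to the right and down, at radius r is drawn at 1 + k1 r^2 times it, then the intrinsics apply), "position" and "attitude" of the camera in the world. Camera axes: x right, y down, z forward; pixel columns grow to the right and rows downward; lengths in m; the calibration is good to about 2 mm. A picture is of the moment at which its call begins: read the wrist's pose just before it. camera_info takes no time and is no camera call; for the wrist camera it gives the pose at the moment of the call.
- sign_off(): hands the job in; it is judged then, once.
Trained networks look in the newest picture that a camera, given by its name, has taken for a name from the list of things; names that differ only in an ending like _2 or _b are one class to them, and where a whole thing is asked for, a point or a joint stands for the part that bears it (a point fixed in the world has none). Each returns a list of dicts, best first, with "conf" (0 to 1); they miss things now and then, are a little off and sometimes report something else, mostly with a low value. They report only what shows in the picture. A call takes as long as a camera call.
- recognise(camera, label): "centre" ([x, y, z] in m, in the coordinates of the camera as it stood for that picture, good to about 4 mm: the middle of the surface that is visible of it).
- tip_of(camera, label): "centre" ([x, y, z] in m, in the coordinates of the camera as it stood for that picture, good to about 4 mm: a listed point, or the origin of a listed thing).
The state is a dict: "time": time; "q": joint angles; "joint_vel": joint speeds; "tau": joint torques, N m; "eef_pos": TCP position; "eef_rot": TCP orientation; "force": force on the tool from outside, world axes, zero at the start; "wrist_torque": the same for the moment, N m; "grip_width": finger opening in m; "grip_force": force on a finger pad.
Only numpy, scipy, OpenCV 4.12 (cv2) and the standard library are available. Lean on these libraries where they do the work, as an engineer would, in place of code of your own. Each camera call takes 0.05 s, during which the arm holds its last target. There are 200 camera calls.

## Task

Culture dishes go into the incubator upside down: take the single dish off the low round turntable, turn it over so that its base faces up, and set it down gently (do not drop it), flat and centred on top of the pile of two dishes already lying upside down on the tray. The slotted stand will hold the dish on edge while you change your grip. Leave the pile where it is on the tray, and do not disturb the other things.

Things in the scene. Friction and masses are not known exactly. Their poses are not given: they have to be found in the camera images.
- microscope: fixed tall microscope (0.34 m high) beyond the turntable and the stand: keep arm and gripper clear of it. Origin: centre of its foot; stage and head reach about 0.10 m to the robot side of it, foot 0.13 m
- dish: the closed culture dish to be turned over: a round flat dish, 14 mm thick; white lid 60 mm wide over its upper 10 mm, below it the base, 55 mm wide, tan with a small white label; lid and base are fixed together, about 35 g. It starts lid up on the turntable. Origin: centre of its underside (base); its z axis points from base to lid (up at the start, must point down at the end)
- dish_center (a point): the middle of that dish, 7 mm above the origin along its z axis
- turntable: fixed low round aluminium pedestal on the robot's right, 90 mm wide foot (8 mm high), neck 28 mm, round top 48 mm wide and 36 mm high, on which the dish starts. It does not turn. Origin: centre of its underside
- stand: fixed turning stand: foot 44 x 90 x 8 mm, two white cheeks 34 mm long, 35 mm high, and a 17.5 mm slot along the stand's x axis (y across, z up). A dish set in the slot stands on edge on two bars, its middle about 40 mm above the bench on the stand's axis, leaning up to 0.15 rad; its sides stick out past the cheek ends, to be gripped along x from above or at a slant. Origin: centre of its underside
- tray: fixed square steel carrying tray, 130 x 130 mm, floor 4 mm thick, rim 8 mm high, on the left; it carries the pile. Origin: centre of its underside
- pile_top: the upper of two dishes of the same kind that lie upside down, one on the other, on the tray (z axis down). Origin: centre of its base, which is the upper face of the pile, 32 mm above the bench; loose
- pile_low: the lower of these two inverted dishes. Origin: centre of its base (upper face), 18 mm above the bench; loose
- glass_box: small loose box of cover glasses, 36 x 54 x 22 mm, bystander. Origin: centre of its underside
- tweezers: loose steel tweezers, 126 mm long, lying on the bench, bystander. Origin: centre of the underside
- can: loose black objective can, 36 mm wide, 54 mm high, bystander. Origin: centre of its underside

How it is judged:
By the outcome, as a careful person would: the job done as asked, in the order asked, and still so for the second after the job is handed in, with the robot touching nothing.
It also fails if it takes over 59 s, if anything falls off the work surface, if the arm or the gripper's body presses on something with over 40 N, if the wrist force passes 120 N, or if a joint passes its speed limit or range.

## Working session

There is one attempt and no reset: what is moved stays moved. The work goes in short steps, Python scripts to look and compute and a shell command to move; the robot and the scene stay as the last step left them, time stands still between calls to the robot, and variables do not carry over. Pictures are saved under pics/ and viewed, at most 10 in all, crops included, and the job is handed in when it is done.

```bash
mkdir -p pics; cat > h.py <<'E'
from cell import *
import numpy as np, cv2
from scipy.spatial.transform import Rotation as R
def camT(n):
    c=camera_info(n); a=np.array(c["attitude"],float)
    M=a if a.shape==(3,3) else R.from_euler('xyz',a).as_matrix()
    return np.array(c["position"]),M,np.array(c["intrinsics"]),c["k1"]
def world(n,p):
    t,M,_,_=camT(n); return t+M@np.array(p)
def project(n,P):
    t,M,K,k=camT(n); v=M.T@(np.array(P)-t); s=v[:2]/v[2]; s=s*(1+k*(s@s)); return K[:2,:2]@s+K[:2,2]
def ray(n,uv):
    t,M,K,k=camT(n); d=np.linalg.solve(K,[uv[0],uv[1],1])[:2]; s=d.copy()
    for _ in range(20): s=d/(1+k*(s@s))
    v=M@np.array([s[0],s[1],1]); return t,v/np.linalg.norm(v)
def atz(n,uv,z):
    t,v=ray(n,uv); return t+v*(z-t[2])/v[2]
def save(n,f):
    im=snapshot(n); cv2.imwrite('pics/'+f,im[:,:,::-1]); return im
E
python3 - <<'E'
from h import *
np.set_printoptions(precision=4,suppress=True)
s=sense(); print({k:np.round(v,3).tolist() for k,v in s.items()})
import cell; print([x for x in dir(cell) if not x.startswith('_')])
try: print('hold',hold_point_z)
except Exception as e: print(e)
for n in ['scene','side','wrist']:
    print(n,camera_info(n)); save(n,n+'0.png')
    for l in ['dish','turntable','stand','tray','pile_top','glass_box','tweezers','can','microscope']:
        r=tip_of(n,l); print(n,l,[(np.round(world(n,d['centre']),3).tolist(),round(d['conf'],2)) for d in r[:2]])
E
python3 -c "
import cv2,numpy as np
a=[cv2.imread('pics/%s0.png'%n) for n in ['scene','side']]
cv2.imwrite('pics/both.png',cv2.resize(np.hstack(a),(800,300)))"
```

```text
{'time': 0.0, 'q': [-0.119, 0.053, 1.614, 0.0, 1.476, -0.119], 'joint_vel': [0.001, -0.001, -0.002, 0.001, -0.001, 0.001], 'tau': [0.0, -39.367, -37.018, -0.0, 0.007, -0.0], 'eef_pos': [0.624, 0.0, 0.23], 'eef_rot': [-3.14, -0.0, 1.571], 'force': [-0.282, 0.375, -0.114], 'wrist_torque': [-0.006, 0.019, 0.016], 'grip_force': 0.0, 'grip_width': 0.085}
['IKError', 'camera_info', 'hold_point_z', 'recognise', 'sense', 'sign_off', 'snapshot', 'tip_of']
hold 0.0187
scene {'intrinsics': array([[427.9067,   0.    , 255.4372],
       [  0.    , 427.9067, 186.2916],
       [  0.    ,   0.    ,   1.    ]]), 'k1': 0.014238550360306215, 'position': array([-0.1273, -0.8486,  0.6469]), 'attitude': array([-2.0817,  0.0231, -0.7084])}
scene dish [([0.463, -0.237, 0.032], 0.75)]
scene turntable [([0.464, -0.242, -0.0], 0.66), ([0.732, 0.101, 0.006], 0.4)]
scene stand [([0.463, 0.064, -0.0], 0.76), ([0.459, -0.234, 0.042], 0.68)]
scene tray [([0.598, 0.32, -0.001], 0.56)]
scene pile_top [([0.601, 0.319, 0.033], 0.62), ([0.416, 0.311, 0.001], 0.34)]
scene glass_box [([0.414, 0.31, 0.0], 0.73), ([0.462, -
[... 629 characters left out ...]

side pile_top [([0.595, 0.321, 0.019], 0.66), ([0.599, 0.319, 0.029], 0.6)]
side glass_box [([0.418, 0.312, -0.002], 0.86)]
side tweezers []
side can [([0.733, 0.102, -0.001], 0.69)]
side microscope []
wrist {'intrinsics': array([[268.9734,   0.    , 255.0229],
       [  0.    , 268.9734, 190.1775],
       [  0.    ,   0.    ,   1.    ]]), 'k1': -0.019531137717868723, 'position': array([0.6245, 0.0666, 0.3756]), 'attitude': array([ 2.8776, -0.0007, -0.0013])}
wrist dish []
wrist turntable [([0.46, -0.239, 0.005], 0.53)]
wrist stand [([0.458, 0.07, 0.001], 0.64)]
wrist tray []
wrist pile_top []
wrist glass_box []
wrist tweezers []
wrist can [([0.733, 0.096, 0.001], 0.74)]
wrist microscope []
```

View pics/scene0.png

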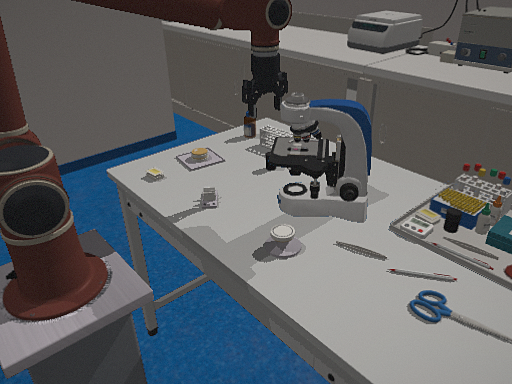

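View pics/side0.png

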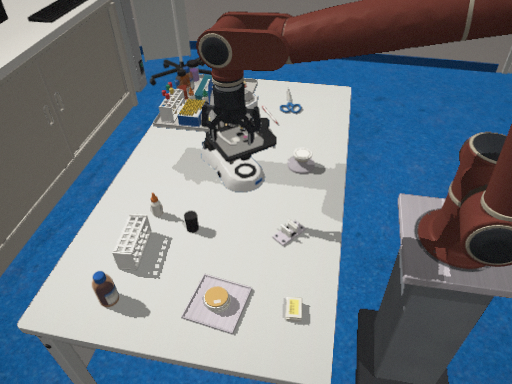

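The scene view shows the dish at (283,232), the stand at (209,197), the pile at (200,155) and the microscope foot at (323,203). The side view shows the stand at (288,233) and the pile at (217,298). Next I'll get the stand's yaw and finer positions.

```bash
python3 -c "
import cv2,numpy as np
c=lambda f,x,y,w,h,s:cv2.resize(cv2.imread('pics/'+f)[y:y+h,x:x+w],s,interpolation=cv2.INTER_CUBIC)
a=c('side0.png',263,210,50,40,(400,300)); b=c('scene0.png',184,177,50,40,(400,300))
w=cv2.resize(cv2.imread('pics/wrist0.png'),(400,300)); d=c('side0.png',195,110,130,100,(400,300))
cv2.imwrite('pics/c1.png',np.vstack([np.hstack([a,b]),np.hstack([w,d])]))"
python3 - <<'E'
from h import *
for P in [(.464,-.24,.04),(.462,.067,0),(.599,.319,.032)]: print([np.round(project(n,P)).tolist() for n in ['scene','side','wrist']])
print('foot side', atz('side',(243,172),.0), 'scene',atz('scene',(323,208),0))
E
```

```text
[[283.0, 233.0], [302.0, 155.0], [149.0, 328.0]]
[[210.0, 200.0], [289.0, 233.0], [135.0, 118.0]]
[[200.0, 151.0], [216.0, 295.0], [229.0, -137.0]]
foot side [ 6.46293718e-01 -1.69922936e-01  1.11022302e-16] scene [ 0.67037708 -0.18705042  0.        ]
```

View pics/c1.png

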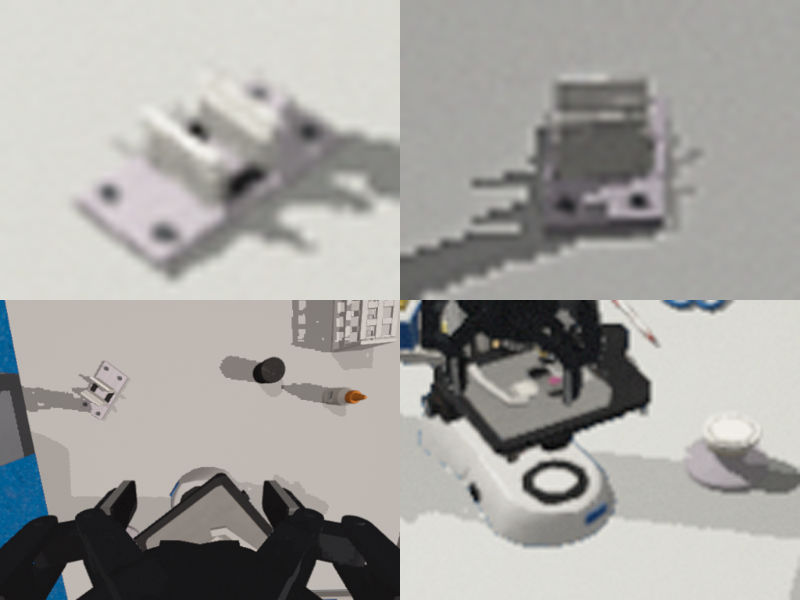

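The wrist crop shows the stand at about (105,90), with its long foot axis turned roughly 65° from world x. I'll compute the yaw from the foot corners and make a first move toward the turntable.

```bash
python3 - <<'E'
from h import *
s=[(272.4,235),(284.3,244.4),(305.5,227.5)]
p=[atz('side',u,.008)[:2] for u in s]; print(np.round(p,3)); d=p[2]-p[1]; print('side yaw y_s',np.degrees(np.arctan2(d[1],d[0])),np.linalg.norm(d), np.degrees(np.arctan2(*(p[1]-p[0])[::-1])))
w=[(x*1.28,y*1.28) for x,y in [(100,60),(131,75),(110,120),(82,108)]]
p=[atz('wrist',u,.008)[:2] for u in w]; print(np.round(p,3)); 
for a,b in [(3,0),(2,1),(0,1),(3,2)]: d=p[b]-p[a]; print(np.degrees(np.arctan2(d[1],d[0])),np.linalg.norm(d))
E
python3 -m jog '[{"dx":-10,"dy":-6},{"dx":-16,"dy":-12},{"dx":-16,"dy":-12},{"dx":-16,"dy":-12},{"dx":-16,"dy":-12}]' 40
python3 - <<'E'
from h import *
print(sense()['q'].round(3) if hasattr(sense()['q'],'round') else sense()['q'])
save('wrist','w1.png')
for n in ['wrist']:
  for l in ['dish','turntable','microscope','tweezers','stand']:
    r=tip_of(n,l); print(n,l,[(np.round(world(n,d['centre']),3).tolist(),round(d['conf'],2)) for d in r[:2]])
E
```

```text
[[0.504 0.088]
 [0.467 0.116]
 [0.418 0.044]]
side yaw y_s -124.44347611917831 0.08670103376121789 143.69437639553652
[[0.462 0.118]
 [0.511 0.094]
 [0.468 0.019]
 [0.422 0.04 ]]
62.250908552985294 0.08745751785573404
59.94605860424082 0.08628936129250202
-25.75869013780225 0.05453658264280774
-24.237017104913516 0.0511294591603569
[-0.119  0.053  1.613  0.     1.476 -0.119]
wrist dish [([0.461, 0.07, -0.003], 0.69)]
wrist turntable [([0.461, -0.24, 0.003], 0.52)]
wrist microscope []
wrist tweezers []
wrist stand [([0.458, 0.07, -0.001], 0.75)]invalid input at $[0]: expected keys dx, dy, dz, ax, ay, az, gripper
```

View pics/w1.png

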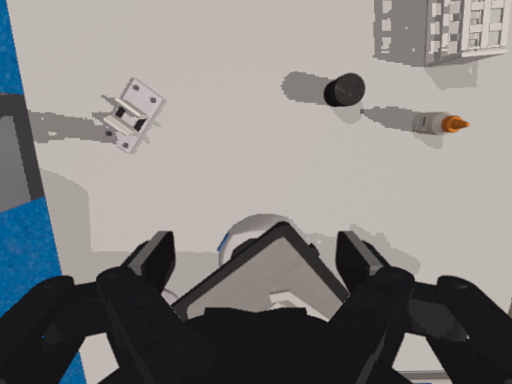

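The wrist view shows the stand at (133,115) and the microscope stage, whose corner is at (285,228). The move was refused because rows need all the keys. Before moving, I'll check the clearance to the microscope.

```bash
python3 - <<'E'
from h import *
for z in (.10,.14,.18):
  print(z,[np.round(atz('wrist',u,z)[:2],3).tolist() for u in [(175,305),(285,228),(348,300)]],[np.round(atz('side',u,z)[:2],3).tolist() for u in [(195+500/400*0+ (505-400)*.325,110+(455-300)/3),(195+(648-400)*.325,110+(390-300)/3),(195+(610-400)*.325,110+(325-300)/3)]])
print('foot wrist',atz('wrist',(262,215),.03))
E
python3 -m jog '[{"dx":0,"dy":-4,"dz":0,"ax":0,"ay":0,"az":0,"gripper":0},{"dx":0,"dy":-8,"dz":0,"ax":0,"ay":0,"az":0,"gripper":0},{"dx":0,"dy":-12,"dz":-2,"ax":0,"ay":0,"az":0,"gripper":0},{"dx":0,"dy":-16,"dz":-4,"ax":0,"ay":0,"az":0,"gripper":0},{"dx":0,"dy":-16,"dz":-4,"ax":0,"ay":0,"az":0,"gripper":0}]' 40
python3 - <<'E'
from h import *
s=sense();print(s['q'],s['eef_pos'],s['eef_rot'],s['time'])
im=save('wrist','w2.png')
for l in ['stand','turntable']:
    r=tip_of('wrist',l); print(l,[(np.round(world('wrist',d['centre']),3).tolist(),round(d['conf'],2)) for d in r[:2]])
E
```

```text
0.1 [[0.528, -0.151], [0.658, -0.051], [0.736, -0.145]] [[0.667, -0.093], [0.549, -0.226], [0.611, -0.343]]
0.14 [[0.542, -0.12], [0.653, -0.034], [0.72, -0.114]] [[0.652, -0.045], [0.541, -0.17], [0.599, -0.281]]
0.18 [[0.556, -0.088], [0.648, -0.017], [0.704, -0.083]] [[0.637, 0.004], [0.532, -0.115], [0.587, -0.22]]
foot wrist [ 0.63413519 -0.0619239   0.03      ]
time: 2.22
eef_pos: [0.4627, 0.0001, 0.2753]
eef_rot: [3.136, 0.001, 1.571]
force: [1.1, -0.2, 1.1]
grip_width: 0.0849
grip_force: 0.0
[-1.60635360e-01 -3.77279355e-01  1.92172952e+00 -1.90913978e-04
  1.59153767e+00 -1.60645942e-01] [4.62673221e-01 1.46069365e-04 2.75315705e-01] [3.13609053e+00 1.08490922e-03 1.57079943e+00] 2.2167
stand [([0.462, 0.068, -0.004], 0.66)]
turntable [([0.46, -0.241, -0.001], 0.62)]
```

View pics/w2.png

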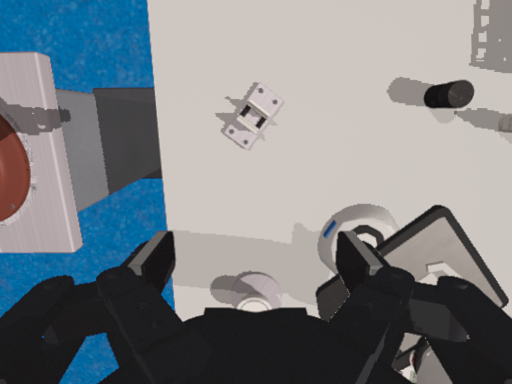

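The wrist view shows the stand foot corners at (263,82), (284,100), (247,149) and (224,133). The dish sits behind the gripper at (255,305), and the microscope stage corner is at (318,295). I'll use a small tilt to identify the kinematics.

```bash
python3 - <<'E'
from h import *
w=[(263,82),(284,100),(247,149),(224,133)]
p=[atz('wrist',u,.008)[:2] for u in w]; print(np.round(p,4),np.mean(p,0))
for a,b in [(3,0),(2,1),(0,1),(3,2)]: d=p[b]-p[a]; print(np.degrees(np.arctan2(d[1],d[0])),np.linalg.norm(d))
E
python3 -m jog '[{"dx":0,"dy":0,"dz":0,"ax":0,"ay":7,"az":0,"gripper":0},{"dx":0,"dy":0,"dz":0,"ax":0,"ay":14,"az":0,"gripper":0},{"dx":0,"dy":0,"dz":0,"ax":0,"ay":21,"az":0,"gripper":0},{"dx":0,"dy":0,"dz":0,"ax":0,"ay":21,"az":0,"gripper":0}]' 40
python3 -c "
from cell import *
s=sense();print(s['q'].tolist(),s['eef_pos'],s['eef_rot'])"
python3 -m jog '[{"dx":0,"dy":0,"dz":0,"ax":7,"ay":0,"az":0,"gripper":0},{"dx":0,"dy":0,"dz":0,"ax":14,"ay":0,"az":0,"gripper":0},{"dx":0,"dy":0,"dz":0,"ax":20,"ay":0,"az":0,"gripper":0},{"dx":0,"dy":0,"dz":0,"ax":20,"ay":0,"az":0,"gripper":0}]' 40
python3 -c "
from cell import *
s=sense();print(s['q'].tolist(),s['eef_pos'].tolist(),s['eef_rot'])"
```

```text
[[0.4773 0.1155]
 [0.5078 0.091 ]
 [0.4537 0.0206]
 [0.4197 0.0444]] [0.46461581 0.06785996]
50.99224366088129 0.09153912635857388
52.48325240658462 0.08884980202544619
-38.70901508906938 0.03909036114232586
-34.96901230029391 0.04150477908679172
time: 2.7
eef_pos: [0.4653, -0.0025, 0.2681]
eef_rot: [-3.136, -0.371, 1.563]
force: [-0.6, -0.6, -0.2]
grip_width: 0.0855
grip_force: 0.0
[-0.3749565587338443, -0.32206267662968086, 1.9226187109522177, 0.34453657775441804, 1.678829497637919, -0.35505849021682195] [ 0.46531118 -0.00253427  0.26814292] [-3.13571126 -0.37052255  1.56344374]
time: 3.03
eef_pos: [0.4667, 0.0004, 0.2677]
eef_rot: [-2.784, -0.366, 1.57]
force: [-0.0, 0.5, -0.4]
grip_width: 0.0854
grip_force: 0.0
[-0.2941731196574586, -0.07333416666698533, 1.7358216723057582, 0.2370012519184738, 1.9285468765521359, -0.3276671348152144] [0.46672472700759, 0.0003578285436973425, 0.267656648705147] [-2.78393322 -0.36618026  1.56976966]
```

```bash
cat > kin.py <<'E'
import numpy as np
from scipy.optimize import least_squares
from scipy.spatial.transform import Rotation as R
RZ=lambda a:R.from_euler('z',a).as_matrix(); RY=lambda a:R.from_euler('y',a).as_matrix()
LO=np.array([-3.01,-1.01,.06,-1.02,.09,-3.14]); HI=np.array([3.01,2.22,2.58,4.17,2.62,3.14])
def fk(q,P):
    L1,L2,o,h,d6,s3=P
    M=RZ(q[0])@RY(q[1]+q[2])@RZ(s3*q[3])@RY(q[4])@RZ(q[5]+np.pi/2)
    w=RZ(q[0])@np.array([L1*np.sin(q[1])+L2*np.sin(q[1]+q[2]),o,h+L1*np.cos(q[1])+L2*np.cos(q[1]+q[2])])
    return w+d6*M[:,2],M
def ik(p,M,P,q0):
    best=None
    for k in range(6):
        s=np.clip(q0+(np.random.RandomState(k).randn(6)*.6 if k else 0),LO+.01,HI-.01)
        def f(q):
            a,B=fk(q,P); return np.r_[(a-p)*10,R.from_matrix(B.T@M).as_rotvec()]
        r=least_squares(f,s,bounds=(LO,HI))
        if best is None or r.cost<best.cost-1e-9: best=r
        if best.cost<1e-8: break
    return best.x,best.cost
E
cat > fit.py <<'E'
from kin import *
D=[([-0.119,0.053,1.613,0,1.476,-0.119],[.6245,0,.2305],[-3.14,0,1.571]),
([-.160635,-.377279,1.92173,-.00019,1.59154,-.160646],[.46267,.00015,.2753],[3.13609,.00108,1.5708]),
([-0.37496,-0.32206,1.92262,0.344537,1.67883,-0.355058],[.465311,-.002534,.268143],[-3.13571,-.370522,1.563444]),
([-0.294173,-0.073334,1.735822,0.237001,1.928547,-0.327667],[0.466725,.000358,.267657],[-2.78393,-.36618,1.56977])]
for s in (1,-1):
    f=lambda P:np.concatenate([np.r_[fk(np.array(q),[*P,s])[0]-p,(R.from_matrix(fk(np.array(q),[*P,s])[1]).inv()*R.from_euler('xyz',e)).as_rotvec()] for q,p,e in D])
    r=least_squares(f,[.39,.6,.074,.2,.3]); print(s,r.x.round(4),np.abs(r.fun).max())
E
python3 fit.py
```

```text
1 [0.401  0.6013 0.0736 0.1707 0.2838] 0.001928698239769322
-1 [0.3543 0.562  0.122  0.0058 0.065 ] 0.6423241163957838
```

```bash
cat > plan.py <<'E'
from kin import *
P=[.401,.6013,.0736,.1707,.2838,1]
ST=np.array([.464,.067,.040]); YS=np.radians(53)
Z=np.array([0,0,1.])
def pose(G,th,yaw,cs,d):
    u=np.array([np.cos(yaw),np.sin(yaw),0]); t=-np.cos(th)*Z+np.sin(th)*u
    c=cs*np.array([u[1],-u[0],0]); return G+d*t,np.column_stack([np.cross(c,t),c,t])
def show(name,G,thd,yawd,d,q0=np.array([-.3,-.1,1.75,.2,1.9,0])):
    for cs in (1,-1):
        p,M=pose(np.array(G),np.radians(thd),np.radians(yawd),cs,d); q,c=ik(p,M,P,q0)
        if c<1e-6: print(name,thd,round(yawd),cs,q.round(2),'margin',np.minimum(q-LO,HI-q)[:5].min().round(2),round(np.minimum(q-LO,HI-q)[5],2))
E
python3 - <<'E'
from plan import *
for sg in (1,-1):
    for th in (45,55,65,70): show('stand sg%d'%sg,ST,th,53+(0 if sg>0 else 180),.024)
for y in range(0,360,45): show('pick',[.463,-.24,.043],35,y,.024)
for y in range(0,360,45): show('pile',[.599,.319,.039],25,y,.005)
E
```

```text
stand sg1 45 53 1 [-0.43 -0.4   2.53  0.92  1.04 -0.28] margin 0.05 2.86
stand sg1 45 53 -1 [-0.43 -0.4   2.53  0.92  1.04  2.86] margin 0.05 0.28
stand sg1 55 53 1 [-0.51 -0.36  2.56  1.12  1.13 -0.49] margin 0.02 2.65
stand sg1 55 53 -1 [-0.51 -0.36  2.56  1.12  1.13  2.65] margin 0.02 0.49
stand sg-1 45 233 1 [ 0.24  0.27  1.89 -0.47  1.63 -2.13] margin 0.55 1.01
stand sg-1 45 233 -1 [ 0.24  0.27  1.89 -0.47  1.63  1.01] margin 0.55 2.13
stand sg-1 55 233 1 [ 0.27  0.38  1.82 -0.54  1.76 -2.1 ] margin 0.48 1.04
stand sg-1 55 233 -1 [ 0.27  0.38  1.82 -0.54  1.76  1.04] margin 0.48 2.1
stand sg-1 65 233 1 [ 0.29  0.48  1.77 -0.6   1.88 -2.08] margin 0.42 1.06
stand sg-1 65 233 -1 [ 0.29  0.48  1.77 -0.6   1.88  1.06] margin 0.42 2.08
stand sg-1 70 233 1 [ 0.29  0.53  1.75 -0.64  1.94 -2.07] margin 0.38 1.07
stand sg-1 70 233 -1 [ 0.29  0.53  1.75 -0.64  1.94  1.07] margin 0.38 2.07
pick 35 0 1 [-0.84 -0.35  2.43  0.68  0.75  0.3 ] margin 0.15 2.84
pick 35 0 -1 [-0.84 -0.35  2.43  0.68  0.75 -2.84] margin 0.15 0.3
pick 35 45 1 [-0.92 -0.05  2.17  0.66  1.2  -0.43] margin 0.41 2.71
p
[... 1271 characters left out ...]
.12] margin 0.77 0.02
pile 25 135 1 [ 0.23  0.43  1.55  0.37  1.41 -0.66] margin 1.03 2.48
pile 25 135 -1 [0.23 0.43 1.55 0.37 1.41 2.48] margin 1.03 0.66
pile 25 180 1 [ 0.32  0.58  1.36  0.14  1.62 -1.27] margin 1.0 1.87
pile 25 180 -1 [0.32 0.58 1.36 0.14 1.62 1.87] margin 1.0 1.27
pile 25 225 1 [ 0.44  0.6   1.33 -0.14  1.63 -1.89] margin 0.88 1.25
pile 25 225 -1 [ 0.44  0.6   1.33 -0.14  1.63  1.25] margin 0.88 1.89
pile 25 270 1 [ 0.53  0.48  1.5  -0.38  1.41 -2.5 ] margin 0.64 0.64
pile 25 270 -1 [ 0.53  0.48  1.5  -0.38  1.41  0.64] margin 0.64 2.5
pile 25 315 1 [ 0.55  0.28  1.75 -0.49  1.06  3.14] margin 0.53 0.0
pile 25 315 -1 [ 0.55  0.28  1.75 -0.49  1.06 -0.  ] margin 0.53 3.14
```

```bash
python3 - <<'E'
from plan import *
for th in (45,50):
  for y in (30,45,60,90,250,265,280,295,310): show('pick',[.463,-.24,.043],th,y,.024)
for th in (35,40,45): show('place',ST,th,53,.024)
show('place hi',ST+[0,0,.06],40,53,.024)
E
```

```text
pick 45 30 1 [-0.99 -0.13  2.3   0.9   1.12 -0.42] margin 0.28 2.72
pick 45 30 -1 [-0.99 -0.13  2.3   0.9   1.12  2.72] margin 0.28 0.42
pick 45 45 1 [-0.99 -0.    2.18  0.81  1.28 -0.58] margin 0.4 2.56
pick 45 45 -1 [-0.99 -0.    2.18  0.81  1.28  2.57] margin 0.4 0.57
pick 45 60 1 [-0.96  0.11  2.06  0.71  1.41 -0.71] margin 0.52 2.43
pick 45 60 -1 [-0.96  0.11  2.06  0.71  1.41  2.43] margin 0.52 0.71
pick 45 90 1 [-0.86  0.3   1.85  0.48  1.64 -0.99] margin 0.73 2.15
pick 45 90 -1 [-0.86  0.3   1.85  0.48  1.64  2.15] margin 0.73 0.99
pick 45 250 1 [-0.27  0.08  2.1  -0.85  1.21 -2.64] margin 0.17 0.5
pick 45 250 -1 [-0.27  0.08  2.1  -0.85  1.21  0.5 ] margin 0.17 2.64
pick 45 265 1 [-0.27 -0.04  2.22 -0.94  1.03 -2.79] margin 0.08 0.35
pick 45 265 -1 [-0.27 -0.04  2.22 -0.94  1.03  0.36] margin 0.08 2.78
pick 45 280 1 [-0.31 -0.17  2.34 -1.    0.84 -2.97] margin 0.02 0.17
pick 45 280 -1 [-0.31 -0.17  2.34 -1.    0.84  0.17] margin 0.02 2.97
pick 45 295 1 [-0.38 -0.3   2.45 -1.    0.62  3.06] margin 0.02 0.08
pick 45 295 -1 [-0.38 -0.3   2.45 -1.    0.62 -0.08] margin 0.02 3.06
[... 684 characters left out ...]
pick 50 250 1 [-0.24  0.12  2.1  -0.93  1.25 -2.57] margin 0.09 0.57
pick 50 250 -1 [-0.24  0.12  2.1  -0.93  1.25  0.57] margin 0.09 2.57
place 35 53 1 [-0.33 -0.41  2.47  0.71  0.99 -0.06] margin 0.11 3.08
place 35 53 -1 [-0.33 -0.41  2.47  0.71  0.99  3.08] margin 0.11 0.06
place 40 53 1 [-0.38 -0.41  2.5   0.82  1.01 -0.17] margin 0.08 2.97
place 40 53 -1 [-0.38 -0.41  2.5   0.82  1.01  2.97] margin 0.08 0.17
place 45 53 1 [-0.43 -0.4   2.53  0.92  1.04 -0.28] margin 0.05 2.86
place 45 53 -1 [-0.43 -0.4   2.53  0.92  1.04  2.86] margin 0.05 0.28
place hi 40 53 1 [-0.38 -0.51  2.46  0.76  1.12 -0.06] margin 0.12 3.08
place hi 40 53 -1 [-0.38 -0.51  2.46  0.76  1.12  3.09] margin 0.12 0.05
```

```bash
cat >> plan.py <<'E'
def goto(targets,q=None,maxang=33,maxd=.18):
    """targets: list of (p,M); prints jog deltas per call, joint-space interpolation"""
    if q is None:
        from cell import sense
        s=sense(); q=np.array(s['q']); p0=np.array(s['eef_pos']); M0=R.from_euler('xyz',s['eef_rot']).as_matrix()
    else: p0,M0=fk(q,P)
    for (p,M) in targets:
        qt,c=ik(p,M,P,q); print('#target',p.round(3),qt.round(2),'cost %.1e'%c)
        a,A=fk(q,P); 
        n=1
        while True:
            W=[fk(q+(qt-q)*k/n,P) for k in range(n+1)]
            if all(np.linalg.norm(R.from_matrix(W[k][1].T@W[k+1][1]).as_rotvec())<np.radians(maxang) and np.linalg.norm(W[k][0]-W[k+1][0])<maxd for k in range(n)): break
            n+=1
        W[-1]=(p,M)
        for k in range(1,n+1):
            dp=M0.T@(W[k][0]-p0)*100; rv=np.degrees(R.from_matrix(M0.T@W[k][1]).as_rotvec())
            dp=dp.round(1);rv=rv.round(1)
            print(dp.tolist(),rv.tolist(),'rows',int(max(np.ceil(np.linalg.norm(dp)/4.17),np.ceil(np.linalg.norm(rv)/7.16))),'tcp',W[k][0].round(3))
            p0=p0+M0@dp/100; M0=M0@R.from_rotvec(np.radians(rv)).as_matrix()
        q=qt
    return q
rad=np.radians
E
python3 - <<'E'
from plan import *
G=np.array([.462,-.24,.043])
v=pose(np.array([.38,-.12,.22]),rad(35),rad(50),-1,.024)
h=pose(G,rad(50),rad(60),-1,.024-.09)
goto([v,h])
E
```

```text
#target [ 0.389 -0.109  0.2  ] [-0.89 -0.63  2.31  0.6   1.6   2.93] cost 5.0e-29
[-2.0, -1.4, 0.4] [-4.4, 4.4, 29.9] rows 5 tcp [ 0.452 -0.018  0.261]
[-2.2, -0.2, 0.4] [-2.2, 5.8, 30.1] rows 5 tcp [ 0.439 -0.035  0.254]
[-1.9, 1.0, 0.3] [0.3, 6.3, 30.3] rows 5 tcp [ 0.426 -0.051  0.245]
[-1.0, 1.8, 0.2] [2.9, 5.6, 30.3] rows 5 tcp [ 0.415 -0.065  0.236]
[0.1, 2.0, 0.2] [5.0, 4.0, 30.5] rows 5 tcp [ 0.405 -0.079  0.225]
[1.2, 1.7, 0.1] [6.2, 1.7, 30.5] rows 5 tcp [ 0.397 -0.094  0.213]
[2.0, 0.7, 0.2] [6.4, -1.0, 30.5] rows 5 tcp [ 0.389 -0.109  0.2  ]
#target [ 0.437 -0.284  0.085] [-1.09  0.12  1.97  0.7   1.61  2.39] cost 1.2e-21
[5.9, -7.9, 0.6] [-4.8, -6.5, -3.8] rows 3 tcp [ 0.421 -0.195  0.162]
[9.8, -6.6, 1.2] [-1.9, -8.4, -3.8] rows 3 tcp [ 0.437 -0.284  0.085]
```

```bash
python3 -m jog '[{"dx":-1,"dy":-0.7,"dz":0.2,"ax":-2,"ay":2,"az":7,"gripper":0},{"dx":-2,"dy":-1.4,"dz":0.4,"ax":-4.4,"ay":4.4,"az":30,"gripper":0},{"dx":-2,"dy":-1.4,"dz":0.4,"ax":-4.4,"ay":4.4,"az":30,"gripper":0},{"dx":-2,"dy":-1.4,"dz":0.4,"ax":-4.4,"ay":4.4,"az":30,"gripper":0},{"dx":-2,"dy":-1.4,"dz":0.4,"ax":-4.4,"ay":4.4,"az":30,"gripper":0}]' 40
for i in 1; do
python3 -m jog '[{"dx":-2.2,"dy":-0.2,"dz":0.4,"ax":-2,"ay":6,"az":30,"gripper":0},{"dx":-2.2,"dy":-0.2,"dz":0.4,"ax":-2,"ay":6,"az":30,"gripper":0},{"dx":-2.2,"dy":-0.2,"dz":0.4,"ax":-2,"ay":6,"az":30,"gripper":0},{"dx":-2.2,"dy":-0.2,"dz":0.4,"ax":-2,"ay":6,"az":30,"gripper":0},{"dx":-2.2,"dy":-0.2,"dz":0.4,"ax":-2,"ay":6,"az":30,"gripper":0}]'
python3 -m jog '[{"dx":-2,"dy":1,"dz":0.3,"ax":0,"ay":6,"az":30,"gripper":0},{"dx":-2,"dy":1,"dz":0.3,"ax":0,"ay":6,"az":30,"gripper":0},{"dx":-2,"dy":1,"dz":0.3,"ax":0,"ay":6,"az":30,"gripper":0},{"dx":-2,"dy":1,"dz":0.3,"ax":0,"ay":6,"az":30,"gripper":0},{"dx":-2,"dy":1,"dz":0.3,"ax":0,"ay":6,"az":30,"gripper":0}]'
python3 -m jog '[{"dx":-1,"dy":2,"dz":0.2,"ax":3,"ay":6,"az":30,"gripper":0},{"dx":-1,"dy":2,"dz":0.2,"ax":3,"ay":6,"az":30,"gripper":0},{"dx":-1,"dy":2,"dz":0.2,"ax":3,"ay":6,"az":30,"gripper":0},{"dx":-1,"dy":2,"dz":0.2,"ax":3,"ay":6,"az":30,"gripper":0},{"dx":-1,"dy":2,"dz":0.2,"ax":3,"ay":6,"az":30,"gripper":0}]'
done
python3 - <<'E'
from plan import *
G=np.array([.462,-.24,.043])
v=pose(np.array([.38,-.12,.22]),rad(35),rad(50),-1,.024)
h=pose(G,rad(50),rad(60),-1,.024-.09)
goto([v,h])
E
```

```text
time: 3.45
eef_pos: [0.4504, -0.019, 0.2643]
eef_rot: [-2.709, -0.232, 1.028]
force: [0.2, 0.5, -0.0]
grip_width: 0.0856
grip_force: 0.0
time: 3.87
eef_pos: [0.4367, -0.035, 0.2566]
eef_rot: [-2.658, -0.092, 0.505]
force: [-1.0, -1.0, 0.1]
grip_width: 0.0858
grip_force: 0.0
time: 4.28
eef_pos: [0.4236, -0.0509, 0.2474]
eef_rot: [-2.651, 0.065, -0.006]
force: [-1.0, -0.1, -0.2]
grip_width: 0.0853
grip_force: 0.0
time: 4.7
eef_pos: [0.4128, -0.0676, 0.2368]
eef_rot: [-2.671, 0.218, -0.523]
force: [-0.1, -0.4, 0.0]
grip_width: 0.0856
grip_force: 0.0
#target [ 0.389 -0.109  0.2  ] [-0.89 -0.63  2.31  0.6   1.6   2.93] cost 4.1e-28
[0.7, 1.9, 0.0] [4.7, 3.9, 30.6] rows 5 tcp [ 0.409 -0.084  0.227]
[0.9, 1.8, 0.3] [6.0, 1.6, 30.6] rows 5 tcp [ 0.398 -0.097  0.214]
[1.9, 0.9, 0.4] [6.1, -1.0, 30.7] rows 5 tcp [ 0.389 -0.109  0.2  ]
#target [ 0.437 -0.284  0.085] [-1.09  0.12  1.97  0.7   1.61  2.39] cost 1.2e-21
[5.9, -7.9, 0.6] [-4.8, -6.5, -3.8] rows 3 tcp [ 0.421 -0.195  0.162]
[9.8, -6.5, 1.2] [-1.9, -8.4, -3.8] rows 3 tcp [ 0.437 -0.284  0.085]
```

```bash

python3 -m jog '[{"dx":0.7,"dy":1.9,"dz":0,"ax":4.7,"ay":4,"az":30.6,"gripper":0},{"dx":0.7,"dy":1.9,"dz":0,"ax":4.7,"ay":4,"az":30.6,"gripper":0},{"dx":0.7,"dy":1.9,"dz":0,"ax":4.7,"ay":4,"az":30.6,"gripper":0},{"dx":0.7,"dy":1.9,"dz":0,"ax":4.7,"ay":4,"az":30.6,"gripper":0},{"dx":0.7,"dy":1.9,"dz":0,"ax":4.7,"ay":4,"az":30.6,"gripper":0}]' >/dev/null
python3 -m jog '[{"dx":0.9,"dy":1.8,"dz":0.3,"ax":6,"ay":1.6,"az":30.6,"gripper":0},{"dx":0.9,"dy":1.8,"dz":0.3,"ax":6,"ay":1.6,"az":30.6,"gripper":0},{"dx":0.9,"dy":1.8,"dz":0.3,"ax":6,"ay":1.6,"az":30.6,"gripper":0},{"dx":0.9,"dy":1.8,"dz":0.3,"ax":6,"ay":1.6,"az":30.6,"gripper":0},{"dx":0.9,"dy":1.8,"dz":0.3,"ax":6,"ay":1.6,"az":30.6,"gripper":0}]' >/dev/null
python3 -m jog '[{"dx":1.9,"dy":0.9,"dz":0.4,"ax":6,"ay":-1,"az":30.7,"gripper":0},{"dx":1.9,"dy":0.9,"dz":0.4,"ax":6,"ay":-1,"az":30.7,"gripper":0},{"dx":1.9,"dy":0.9,"dz":0.4,"ax":6,"ay":-1,"az":30.7,"gripper":0},{"dx":1.9,"dy":0.9,"dz":0.4,"ax":6,"ay":-1,"az":30.7,"gripper":0},{"dx":1.9,"dy":0.9,"dz":0.4,"ax":6,"ay":-1,"az":30.7,"gripper":0}]' >/dev/null
python3 -m jog '[{"dx":3,"dy":-4,"dz":0.3,"ax":-2.4,"ay":-3.2,"az":-2,"gripper":0},{"dx":5.9,"dy":-7.9,"dz":0.6,"ax":-4.8,"ay":-6.5,"az":-3.8,"gripper":0},{"dx":5.9,"dy":-7.9,"dz":0.6,"ax":-4.8,"ay":-6.5,"az":-3.8,"gripper":0},{"dx":5.9,"dy":-7.9,"dz":0.6,"ax":-4.8,"ay":-6.5,"az":-3.8,"gripper":0}]'
python3 - <<'E'
from h import *
save('wrist','w3.png')
for l in ['dish','turntable','dish_center']:
    r=tip_of('wrist',l); print(l,[(np.round(world('wrist',d['centre']),4).tolist(),round(d['conf'],2)) for d in r[:2]])
print(project('wrist',(.462,-.24,.05)))
from plan import *
goto([pose(np.array([.462,-.24,.043]),rad(50),rad(60),-1,.024-.09)])
E
```

```text
time: 6.28
eef_pos: [0.4216, -0.197, 0.1567]
eef_rot: [3.099, 0.726, -2.19]
force: [-0.4, 0.1, -0.2]
grip_width: 0.0852
grip_force: 0.0
dish [([0.4588, -0.2367, 0.0387], 0.75)]
turntable [([0.4621, -0.2358, 0.004], 0.62), ([0.5963, 0.3222, 0.0055], 0.36)]
dish_center [([0.4629, -0.2352, 0.052], 0.72)]
[172.61873983  89.37577935]
#target [ 0.437 -0.284  0.085] [-1.09  0.12  1.97  0.7   1.61  2.39] cost 2.9e-23
[10.0, -6.4, 1.2] [-1.6, -8.4, -3.5] rows 3 tcp [ 0.437 -0.284  0.085]
```

View pics/w3.png

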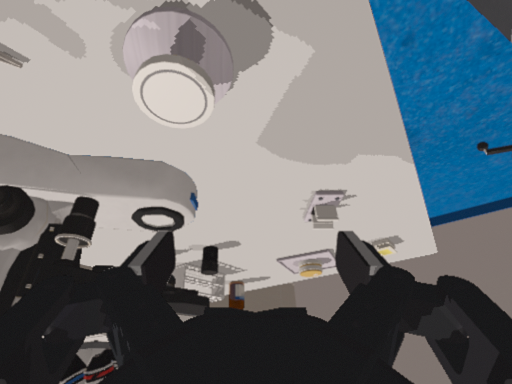

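The lid's top face is centred at about (174,95), against a predicted (172.6,89.4). I'll convert that to a position and continue.

```bash
python3 - <<'E'
from h import *
im=cv2.cvtColor(cv2.imread('pics/w3.png'),cv2.COLOR_BGR2HSV)
m=((im[:,:,2]>195)&(im[:,:,1]<30)).astype(np.uint8); m[:55]=0;m[135:]=0;m[:,:125]=0;m[:,225:]=0
# fit circle on plane z=.05 to project lid outline
c=max(cv2.findContours(m,cv2.RETR_EXTERNAL,cv2.CHAIN_APPROX_NONE)[0],key=cv2.contourArea)[:,0,:]
h=cv2.convexHull(c)[:,0,:]; print('bbox',h.min(0),h.max(0))
for pts in (h.astype(float),np.array([(134,92),(215,100),(160,64),(190,125),(140,110),(205,75)],float)):
    W=np.array([atz('wrist',u,.048)[:2] for u in pts]); A=np.c_[2*W,np.ones(len(W))]; s=np.linalg.lstsq(A,(W**2).sum(1),rcond=None)[0]; print(s[:2].round(4),'r',np.sqrt(s[2]+s[:2]@s[:2]).round(4))
print(atz('wrist',(174,95),.05))
E
python3 -m jog '[{"dx":3.3,"dy":-2.1,"dz":0.4,"ax":-0.5,"ay":-2.8,"az":-1.2,"gripper":0},{"dx":6.6,"dy":-4.2,"dz":0.8,"ax":-1,"ay":-5.6,"az":-2.4,"gripper":0},{"dx":10,"dy":-6.4,"dz":1.2,"ax":-1.6,"ay":-8.4,"az":-3.5,"gripper":0},{"dx":10,"dy":-6.4,"dz":1.2,"ax":-1.6,"ay":-8.4,"az":-3.5,"gripper":0}]'
python3 - <<'E'
from h import *
im=save('wrist','w4.png')
for l in ['dish','turntable','dish_center']:
    r=tip_of('wrist',l); print(l,[(np.round(world('wrist',d['centre']),4).tolist(),round(d['conf'],2)) for d in r[:2]])
print(project('wrist',(.462,-.238,.05)))
E
```

```text
bbox [125  62] [224 134]
[ 0.4849 -0.2212] r 0.0492
[ 0.4679 -0.2327] r 0.0312
[ 0.46498871 -0.23590288  0.05      ]
time: 6.82
eef_pos: [0.4341, -0.2842, 0.0741]
eef_rot: [3.117, 0.881, -2.118]
force: [-3.0, 2.4, -2.1]
grip_width: 0.0855
grip_force: 0.0
dish [([0.4633, -0.2413, 0.0453], 0.95)]
turntable [([0.4651, -0.2388, 0.0145], 0.89)]
dish_center [([0.595, 0.3205, 0.0394], 0.62), ([0.4672, -0.2355, 0.0567], 0.6)]
[256.58372686 205.93823017]
```

```bash
python3 - <<'E'
from plan import *
from cell import sense
s=sense(); print(s['eef_pos'],s['force'],s['time'])
goto([pose(np.array([.464,-.238,.044]),rad(50),rad(60),-1,.024-.04),pose(np.array([.464,-.238,.044]),rad(50),rad(60),-1,.024)])
E
```

```text
[ 0.43702902 -0.28426013  0.0874519 ] [0.09654969 0.23578442 1.71671851] 7.0167
#target [ 0.458 -0.249  0.054] [-1.03  0.13  2.02  0.74  1.53  2.39] cost 5.5e-24
[-0.1, -0.0, 5.3] [-0.2, -0.1, 0.2] rows 2 tcp [ 0.458 -0.249  0.054]
#target [ 0.473 -0.222  0.029] [-0.98  0.15  2.06  0.76  1.46  2.39] cost 1.9e-25
[-0.0, -0.0, 4.0] [0.0, 0.0, -0.0] rows 1 tcp [ 0.473 -0.222  0.029]
```

View pics/w4.png

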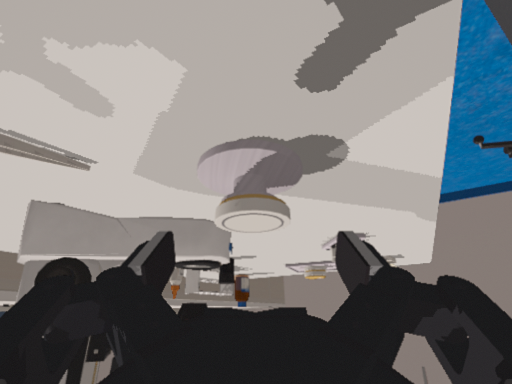

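The dish is at (253,218), between the fingers whose midline is column 255, so it is aligned. I'll advance and grip.

```bash

python3 -m jog '[{"dx":-0.1,"dy":0,"dz":3,"ax":0,"ay":0,"az":0,"gripper":0},{"dx":-0.1,"dy":0,"dz":6,"ax":0,"ay":0,"az":0,"gripper":0},{"dx":-0.1,"dy":0,"dz":8,"ax":0,"ay":0,"az":0,"gripper":0},{"dx":-0.1,"dy":0,"dz":9.3,"ax":0,"ay":0,"az":0,"gripper":0},{"dx":-0.1,"dy":0,"dz":9.3,"ax":0,"ay":0,"az":0,"gripper":0}]' 40
python3 -m jog '[{"dx":0,"dy":0,"dz":0,"ax":0,"ay":0,"az":0,"gripper":0.2},{"dx":0,"dy":0,"dz":0,"ax":0,"ay":0,"az":0,"gripper":0.25},{"dx":0,"dy":0,"dz":0,"ax":0,"ay":0,"az":0,"gripper":0.3},{"dx":0,"dy":0,"dz":0,"ax":0,"ay":0,"az":0,"gripper":0.4},{"dx":0,"dy":0,"dz":0,"ax":0,"ay":0,"az":0,"gripper":0.6}]' 40
python3 -m jog '[{"dx":0,"dy":0,"dz":0,"ax":0,"ay":0,"az":0,"gripper":0.6},{"dx":0,"dy":0,"dz":0,"ax":0,"ay":0,"az":0,"gripper":0.6},{"dx":0,"dy":0,"dz":0,"ax":0,"ay":0,"az":0,"gripper":0.6}]' 40
python3 - <<'E'
from h import *
save('wrist','w5.png')
E
```

```text
time: 7.43
eef_pos: [0.4728, -0.2198, 0.0278]
eef_rot: [-3.137, 0.872, -2.089]
force: [-0.2, -0.3, 0.6]
grip_width: 0.0853
grip_force: 0.0
time: 7.85
eef_pos: [0.473, -0.2239, 0.0281]
eef_rot: [-3.137, 0.874, -2.093]
force: [-3.3, -1.2, 6.2]
grip_width: 0.0585
grip_force: 41.9
time: 8.1
eef_pos: [0.473, -0.2239, 0.0281]
eef_rot: [-3.137, 0.875, -2.093]
force: [-2.5, -1.1, 6.9]
grip_width: 0.0587
grip_force: 41.9
```

View pics/w5.png

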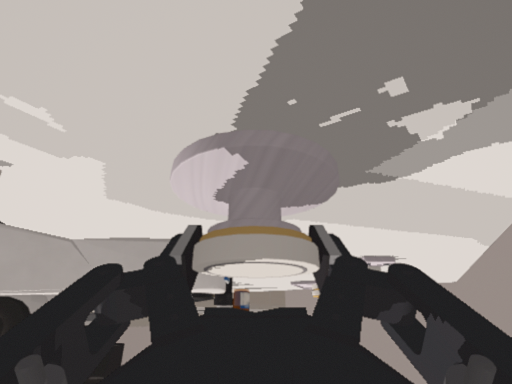

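The dish is gripped, with the lid spanning columns 194–318 and centred at 256. Next I'll refine the stand pose by matching foot and cheek edges over several pictures, and plan the carry.

```bash
cat > refine.py <<'E'
from h import *
from scipy.optimize import minimize
from plan import P
info={n:camT(n) for n in ['scene','side']}
_,_,Kw,kw=camT('wrist')
# wrist cam rel tool from initial
p0=np.array([.6245,0,.2305]);M0=R.from_euler('xyz',[-np.pi,0,np.pi/2]).as_matrix()
t0=np.array([.6245,.0666,.3756]);C0=R.from_euler('xyz',[2.8776,-.0007,-.0013]).as_matrix()
s=sense();pe=np.array(s['eef_pos']);Me=R.from_euler('xyz',s['eef_rot']).as_matrix();t,C,_,_=camT('wrist')
rt=Me.T@(t-pe);rC=Me.T@C; print('rel',rt.round(4),(M0.T@(t0-p0)).round(4))
def wc(p,e): M=R.from_euler('xyz',e).as_matrix(); return p+M@rt,M@rC,Kw,kw
V=[('scene0.png',info['scene']),('side0.png',info['side']),('wrist0.png',(t0,C0,Kw,kw)),
('w2.png',wc(np.array([.46267,.00015,.2753]),[3.13609,.00108,1.5708]))]
G=[]
for f,c in V:
    g=cv2.GaussianBlur(cv2.cvtColor(cv2.imread('pics/'+f),cv2.COLOR_BGR2GRAY),(3,3),0).astype(np.float32)
    G.append((cv2.GaussianBlur(cv2.Sobel(g,cv2.CV_32F,1,0),(5,5),0),cv2.GaussianBlur(cv2.Sobel(g,cv2.CV_32F,0,1),(5,5),0)))
def proj(c,X):
    t,M,K,k=c; v=(X-t)@M; s=v[:,:2]/v[:,2:]; s=s*(1+k*(s**2).sum(1))[:,None]; return s@K[:2,:2].T+K[:2,2]
def rect(x,y,z): return [np.array(a) for a in [(-x,-y,z),(x,-y,z),(x,y,z),(-x,y,z)]]
E=[]
r=rect(.022,.045,.008); E+=[(r[i],r[(i+1)%4]) for i in range(4)]
E+=[(np.array((-.017,s*.00875,.035)),np.array((.017,s*.00875,.035))) for s in(1,-1)]
pts=np.concatenate([a+(b-a)*np.linspace(.05,.95,20)[:,None] for a,b in E]); dirs=np.concatenate([np.repeat((b-a)[None],20,0) for a,b in E])
def score(v,views=range(4)):
    x,y,yaw=v; Rz=R.from_euler('z',yaw).as_matrix(); X=pts@Rz.T+[x,y,0]; D=dirs@Rz.T; tot=0
    for i in views:
        c=V[i][1]; u=proj(c,X).astype(np.float32); w=proj(c,X+D*.01)-u; w/=np.linalg.norm(w,axis=1)[:,None]
        gx=cv2.remap(G[i][0],u[:,:1],u[:,1:],1)[:,0]; gy=cv2.remap(G[i][1],u[:,:1],u[:,1:],1)[:,0]
        tot+=np.minimum(np.abs(gx*-w[:,1]+gy*w[:,0]),150).mean()
    return -tot
for views in [range(4),[0],[1],[2],[3],[0,1],[2,3]]:
    best=min(((score((x,y,yw),views),x,y,yw) for x in np.arange(.454,.474,.002) for y in np.arange(.058,.078,.002) for yw in np.radians(np.arange(-46,-26,2))),key=lambda a:a[0])
    r=minimize(score,best[1:],args=(views,),method='Nelder-Mead',options=dict(xatol=1e-5,fatol=1e-3)); print(list(views),r.x[:2].round(4),np.degrees(r.x[2]).round(1),r.fun.round(1))
E
python3 refine.py
python3 - <<'E'
from h import *
s=sense();p=np.array(s['eef_pos']);M=R.from_euler('xyz',s['eef_rot']).as_matrix()
D=atz('wrist',(256,270),.05); print('lid top ctr',D, s['eef_rot'],p)
for D in (np.r_[D[:2],.043],np.array([.464,-.238,.043])): print('off tool',(M.T@(D-p)).round(4))
E
```

```text
rel [ 0.0645  0.0007 -0.1435] [ 0.0666 -0.     -0.1451]
[0, 1, 2, 3] [0.4592 0.0736] -36.8 -266.7
[0] [0.4638 0.0804] -40.8 -76.4
[1] [0.4548 0.0777] -35.3 -83.8
[2] [0.4593 0.0733] -39.1 -69.6
[3] [0.4599 0.0698] -31.6 -61.0
[0, 1] [0.4582 0.0759] -37.9 -148.3
[2, 3] [0.4597 0.0728] -36.6 -124.6
lid top ctr [ 0.46837005 -0.22973321  0.05      ] [-3.1373436   0.87483882 -2.09287076] [ 0.47297701 -0.22394294  0.02813733]
off tool [-0.0067  0.001  -0.0151]
off tool [-0.0007  0.0007 -0.0223]
```

```bash
cat >> plan.py <<'E'
def hold(G,th,yaw,cs,off):
    _,M=pose(np.zeros(3),rad(th),rad(yaw),cs,0); return np.array(G)-M@np.array(off),M
OFF=[-.003,.0008,-.019]
E
python3 - <<'E'
from plan import *
goto([hold([.462,-.237,.10],50,60,-1,OFF),hold([.40,-.16,.20],45,60,-1,OFF),hold([.462,.069,.105],40,53,1,OFF)])
E
```

```text
#target [ 0.469 -0.226  0.085] [-0.99  0.06  2.04  0.75  1.54  2.45] cost 8.2e-26
[-4.1, 0.2, -4.0] [-0.2, 0.1, 0.1] rows 2 tcp [ 0.469 -0.226  0.085]
#target [ 0.406 -0.151  0.184] [-0.98 -0.35  2.2   0.69  1.68  2.63] cost 4.6e-23
[-9.8, 9.2, -3.7] [0.0, 5.0, -0.0] rows 4 tcp [ 0.406 -0.151  0.184]
#target [0.47  0.081 0.092] [-0.38 -0.54  2.46  0.75  1.14 -0.03] cost 7.0e-23
[-1.8, 0.1, 4.2] [-0.0, 1.7, -29.1] rows 5 tcp [ 0.427 -0.114  0.167]
[-1.8, -0.5, 4.0] [-0.5, 1.4, -29.1] rows 5 tcp [ 0.444 -0.076  0.151]
[-1.8, -1.2, 3.9] [-0.8, 1.0, -29.2] rows 5 tcp [ 0.457 -0.037  0.135]
[-1.5, -1.9, 3.6] [-0.9, 0.7, -29.1] rows 5 tcp [0.465 0.003 0.12 ]
[-0.7, -2.4, 3.4] [-0.9, 0.5, -29.2] rows 5 tcp [0.47  0.042 0.106]
[0.2, -2.7, 3.0] [-1.0, 0.2, -29.1] rows 5 tcp [0.47  0.081 0.092]
```

```bash

python3 -m jog '[{"dx":-1,"dy":0,"dz":-1,"ax":0,"ay":0,"az":0,"gripper":0.6},{"dx":-2,"dy":0,"dz":-2,"ax":0,"ay":0,"az":0,"gripper":0.6},{"dx":-4,"dy":0.2,"dz":-4,"ax":0,"ay":0,"az":0,"gripper":0.6},{"dx":-4,"dy":0.2,"dz":-4,"ax":0,"ay":0,"az":0,"gripper":0.6}]' 40
python3 -m jog '[{"dx":-2.4,"dy":2.3,"dz":-0.9,"ax":0,"ay":1.2,"az":0,"gripper":0.6},{"dx":-4.9,"dy":4.6,"dz":-1.8,"ax":0,"ay":2.5,"az":0,"gripper":0.6},{"dx":-7.4,"dy":6.9,"dz":-2.7,"ax":0,"ay":3.7,"az":0,"gripper":0.6},{"dx":-9.8,"dy":9.2,"dz":-3.7,"ax":0,"ay":5,"az":0,"gripper":0.6},{"dx":-9.8,"dy":9.2,"dz":-3.7,"ax":0,"ay":5,"az":0,"gripper":0.6}]' 40
python3 -m jog '[{"dx":-0.9,"dy":0,"dz":2.1,"ax":0,"ay":0.8,"az":-7,"gripper":0.6},{"dx":-1.8,"dy":0.1,"dz":4.2,"ax":0,"ay":1.7,"az":-29,"gripper":0.6},{"dx":-1.8,"dy":0.1,"dz":4.2,"ax":0,"ay":1.7,"az":-29,"gripper":0.6},{"dx":-1.8,"dy":0.1,"dz":4.2,"ax":0,"ay":1.7,"az":-29,"gripper":0.6},{"dx":-1.8,"dy":0.1,"dz":4.2,"ax":0,"ay":1.7,"az":-29,"gripper":0.6}]' 40
python3 -m jog '[{"dx":-0.9,"dy":-0.3,"dz":2,"ax":-0.3,"ay":0.7,"az":-14,"gripper":0.6},{"dx":-1.8,"dy":-0.5,"dz":4,"ax":-0.5,"ay":1.4,"az":-29,"gripper":0.6},{"dx":-1.8,"dy":-0.5,"dz":4,"ax":-0.5,"ay":1.4,"az":-29,"gripper":0.6},{"dx":-1.8,"dy":-0.5,"dz":4,"ax":-0.5,"ay":1.4,"az":-29,"gripper":0.6},{"dx":-1.8,"dy":-0.5,"dz":4,"ax":-0.5,"ay":1.4,"az":-29,"gripper":0.6}]' 40
python3 -m jog '[{"dx":-0.9,"dy":-0.6,"dz":2,"ax":-0.4,"ay":0.5,"az":-14,"gripper":0.6},{"dx":-1.8,"dy":-1.2,"dz":3.9,"ax":-0.8,"ay":1,"az":-29.2,"gripper":0.6},{"dx":-1.8,"dy":-1.2,"dz":3.9,"ax":-0.8,"ay":1,"az":-29.2,"gripper":0.6},{"dx":-1.8,"dy":-1.2,"dz":3.9,"ax":-0.8,"ay":1,"az":-29.2,"gripper":0.6},{"dx":-1.8,"dy":-1.2,"dz":3.9,"ax":-0.8,"ay":1,"az":-29.2,"gripper":0.6}]' 40
python3 - <<'E'
from plan import *
goto([hold([.462,.069,.105],40,53,1,OFF)])
E
```

```text
time: 8.48
eef_pos: [0.4697, -0.2288, 0.0871]
eef_rot: [-3.129, 0.871, -2.088]
force: [1.5, -0.8, 0.5]
grip_width: 0.0585
grip_force: 42.9
time: 8.9
eef_pos: [0.4059, -0.1496, 0.1873]
eef_rot: [-3.125, 0.782, -2.083]
force: [0.4, -1.6, 0.8]
grip_width: 0.0586
grip_force: 43.0
time: 9.32
eef_pos: [0.4261, -0.1123, 0.1638]
eef_rot: [-2.705, 0.641, -1.443]
force: [-1.1, 0.2, -0.3]
grip_width: 0.0583
grip_force: 43.1
time: 9.73
eef_pos: [0.4431, -0.0752, 0.1474]
eef_rot: [-2.482, 0.352, -0.97]
force: [0.1, -0.3, -0.2]
grip_width: 0.0589
grip_force: 43.1
time: 10.15
eef_pos: [0.4565, -0.0357, 0.1317]
eef_rot: [-2.425, 0.012, -0.584]
force: [-0.4, -0.1, -1.1]
grip_width: 0.0586
grip_force: 43.2
#target [0.47  0.081 0.092] [-0.38 -0.54  2.46  0.75  1.14 -0.03] cost 8.5e-31
[0.7, -2.0, 3.6] [-1.0, 0.7, -29.2] rows 5 tcp [ 0.483 -0.007  0.118]
[-1.6, -3.1, 3.2] [-0.9, 0.4, -29.3] rows 5 tcp [0.479 0.038 0.105]
[-0.4, -3.5, 2.9] [-0.9, 0.3, -29.2] rows 5 tcp [0.47  0.081 0.092]
```

```bash

python3 -m jog '[{"dx":0.3,"dy":-1,"dz":1.8,"ax":-0.5,"ay":0.3,"az":-14,"gripper":0.6},{"dx":0.7,"dy":-2,"dz":3.6,"ax":-1,"ay":0.7,"az":-29.2,"gripper":0.6},{"dx":0.7,"dy":-2,"dz":3.6,"ax":-1,"ay":0.7,"az":-29.2,"gripper":0.6},{"dx":0.7,"dy":-2,"dz":3.6,"ax":-1,"ay":0.7,"az":-29.2,"gripper":0.6},{"dx":0.7,"dy":-2,"dz":3.6,"ax":-1,"ay":0.7,"az":-29.2,"gripper":0.6}]' 40 >/dev/null
python3 -m jog '[{"dx":-0.8,"dy":-1.5,"dz":1.6,"ax":-0.4,"ay":0.2,"az":-14,"gripper":0.6},{"dx":-1.6,"dy":-3.1,"dz":3.2,"ax":-0.9,"ay":0.4,"az":-29.2,"gripper":0.6},{"dx":-1.6,"dy":-3.1,"dz":3.2,"ax":-0.9,"ay":0.4,"az":-29.2,"gripper":0.6},{"dx":-1.6,"dy":-3.1,"dz":3.2,"ax":-0.9,"ay":0.4,"az":-29.2,"gripper":0.6},{"dx":-1.6,"dy":-3.1,"dz":3.2,"ax":-0.9,"ay":0.4,"az":-29.2,"gripper":0.6}]' 40
python3 - <<'E'
from h import *
save('wrist','w6.png')
def L(n,l):
    r=tip_of(n,l); print(n,l,[(np.round(world(n,d['centre']),4).tolist(),round(d['conf'],2)) for d in r[:2]])
for l in ['dish_center','stand','stand','pile_top']: L('wrist',l)
snapshot('wrist'); L('wrist','stand')
for n in ('side','scene'):
    im=save(n,n+'6.png')
    for l in ['dish_center','stand']: L(n,l)
from plan import *
s=sense(); M=R.from_euler('xyz',s['eef_rot']).as_matrix(); p=np.array(s['eef_pos']); print('dish expected',(p+M@OFF).round(4))
goto([hold([.462,.069,.105],40,53,1,OFF)])
a=cv2.imread('pics/w6.png'); b=cv2.imread('pics/side6.png'); 
u=project('side',(.462,.06,.06)).astype(int); b=b[u[1]-45:u[1]+45,u[0]-60:u[0]+60]
cv2.imwrite('pics/c6.png',np.hstack([a[:,:],cv2.resize(b,(288,216),interpolation=2)] if 0 else [a, cv2.copyMakeBorder(cv2.resize(b,(288,216),interpolation=2),0,168,0,0,0)]))
E
```

```text
time: 10.98
eef_pos: [0.479, 0.0385, 0.1058]
eef_rot: [-2.739, -0.586, 0.295]
force: [0.4, 0.4, -0.1]
grip_width: 0.0586
grip_force: 43.3
wrist dish_center [([0.4722, 0.03, 0.1282], 0.56)]
wrist stand []
wrist stand []
wrist pile_top [([0.5952, 0.3163, 0.0338], 0.76)]
wrist stand []
side dish_center [([0.4752, 0.0284, 0.1252], 0.64)]
side stand [([0.4656, 0.0682, 0.0047], 0.87)]
scene dish_center []
scene stand [([0.464, 0.0665, -0.001], 0.65)]
dish expected [0.47   0.0273 0.1184]
#target [0.47  0.081 0.092] [-0.38 -0.54  2.46  0.75  1.14 -0.03] cost 4.4e-20
[-0.4, -3.5, 2.9] [-0.9, 0.3, -29.2] rows 5 tcp [0.47  0.081 0.092]
```

View pics/c6.png

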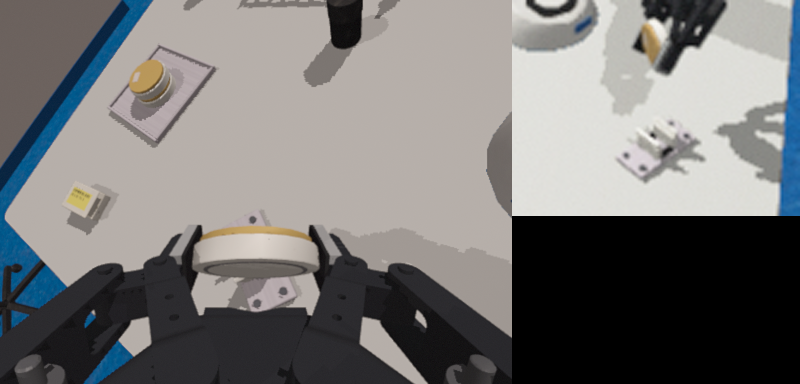

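The left part of the view shows the dish held on edge, with the base (tan) towards the pile and the lid towards the gripper. The stand's foot holes show at (252,219), (256,296) and (284,291). I'll extract the hole blobs numerically to pin down the stand.

```bash
cat > holes.py <<'E'
from refine import *
s=sense()
t,C,_,_=camT('wrist')
views={'w2.png':(V[3][1],(218,76,292,156)),'wrist0.png':(V[2][1],(98,74,168,158)),'w6.png':((t,C,Kw,kw),(225,205,305,312)),'side0.png':(info['side'],(268,215,310,248)),'scene0.png':(info['scene'],(195,180,222,212))}
def back(c,u,z):
    t,M,K,k=c; d=np.linalg.solve(K,[u[0],u[1],1])[:2]; q=d.copy()
    for _ in range(20): q=d/(1+k*(q@q))
    v=M@np.r_[q,1]; return (t+v*(z-t[2])/v[2])[:2]
for f,(c,(x0,y0,x1,y1)) in views.items():
    g=cv2.cvtColor(cv2.imread('pics/'+f),cv2.COLOR_BGR2GRAY)[y0:y1,x0:x1]
    bh=cv2.morphologyEx(g,cv2.MORPH_BLACKHAT,np.ones((9,9)))
    n,lab,st,ce=cv2.connectedComponentsWithStats((bh>35).astype(np.uint8))
    print(f)
    for i in range(1,n):
        if 3<=st[i,4]<=60:
            m=lab==i; yy,xx=np.nonzero(m); w=bh[m].astype(float); u=((xx*w).sum()/w.sum()+x0,(yy*w).sum()/w.sum()+y0)
            print('  ',np.round(u,1),st[i,4],'world z8',back(c,u,.008).round(4))
E
python3 holes.py | sed -n '/w2/,$p'
```

```text
w2.png
   [260.2  90.1] 23 world z8 [0.4706 0.1053]
   [231.5 100.3] 51 world z8 [0.4289 0.0914]
   [274.5 101.6] 20 world z8 [0.4916 0.0895]
   [235. 111.] 6 world z8 [0.4337 0.0763]
   [220.6 115.7] 38 world z8 [0.4124 0.0698]
   [231.  131.1] 21 world z8 [0.4272 0.0475]
   [245.3 141.7] 16 world z8 [0.4484 0.0318]
wrist0.png
   [135.6  87.3] 30 world z8 [0.4706 0.1051]
   [152.6  99.7] 33 world z8 [0.4913 0.0896]
   [154.  114.5] 4 world z8 [0.4913 0.071 ]
   [144.2 129.8] 5 world z8 [0.4763 0.0513]
   [108.5 133.1] 26 world z8 [0.4274 0.0471]
   [116.5 130.5] 6 world z8 [0.4387 0.0505]
   [116.3 138.5] 7 world z8 [0.4371 0.0399]
   [114.5 143. ] 4 world z8 [0.4337 0.0339]
   [125.2 144.9] 27 world z8 [0.4481 0.0313]
   [121.9 149.6] 3 world z8 [0.4428 0.0249]
w6.png
   [252.2 219.4] 48 world z8 [0.4924 0.0901]
   [299.8 234.9] 43 world z8 [0.4998 0.0407]
   [289. 264.] 5 world z8 [0.472  0.0375]
   [301.2 268.1] 22 world z8 [0.4742 0.0263]
   [225.8 278.7] 7 world z8 [0.4308 0.0849]
   [280.5 296.5] 4 world z8 [0.4441 0.0313]
side0.png
   [295. 222.] 7 world z8 [0.4499 0.0285]
   [288.3 226.3] 29 world z8 [0.4661 0.0483]
   [276.1 235.3] 7 world z8 [0.4943 0.0877]
scene0.png
   [213.3 203.4] 5 world z8 [0.4496 0.0327]
```

```bash
python3 - <<'E'
from plan import *
from h import *
s=sense(); M=R.from_euler('xyz',s['eef_rot']).as_matrix(); p=np.array(s['eef_pos'])
im=cv2.imread('pics/w6.png'); print([(r,im[r,250:262].mean(0).astype(int).tolist()) for r in range(220,292,2)])
n0=R.from_euler('xyz',[-3.1373,.8748,-2.0929]).as_matrix().T@[0,0,1]  # lid normal in tool
n=M@n0; print('n tool',n0.round(3),'n world',n.round(3))
a=np.linspace(0,2*np.pi,360)
for off in ([-.0007,.0007,-.0223],[-.0067,.001,-.0151],OFF):
    c=p+M@np.array(off)-.007*n; e1=M[:,1]; e2=np.cross(n,e1); out=[]
    for r,h in ((.0275,0),(.0275,.004),(.03,.004),(.03,.014)):
        pr=np.array([project('wrist',c+h*n+r*(np.cos(t)*e1+np.sin(t)*e2)) for t in a]); out.append((pr[:,0].min().round(),pr[:,0].max().round(),pr[:,1].min().round(1),pr[:,1].max().round(1)))
    print(off,out)
E
```

```text
[(220, [128, 126, 134]), (222, [140, 138, 147]), (224, [171, 168, 180]), (226, [116, 165, 196]), (228, [104, 165, 198]), (230, [103, 164, 196]), (232, [104, 162, 194]), (234, [198, 207, 216]), (236, [203, 210, 219]), (238, [202, 210, 219]), (240, [202, 210, 219]), (242, [202, 210, 218]), (244, [201, 209, 218]), (246, [201, 208, 217]), (248, [200, 208, 217]), (250, [199, 207, 216]), (252, [199, 207, 215]), (254, [198, 206, 215]), (256, [197, 205, 213]), (258, [162, 170, 178]), (260, [95, 100, 107]), (262, [75, 76, 82]), (264, [97, 102, 108]), (266, [97, 102, 108]), (268, [94, 99, 105]), (270, [90, 96, 101]), (272, [90, 96, 102]), (274, [90, 96, 102]), (276, [90, 96, 101]), (278, [89, 91, 98]), (280, [114, 113, 122]), (282, [119, 118, 128]), (284, [119, 118, 128]), (286, [120, 118, 128]), (288, [120, 118, 128]), (290, [123, 121, 131])]
n tool [-0.767 -0.003 -0.641] n world [-0.851 -0.521  0.068]
[-0.0007, 0.0007, -0.0223] [(np.float64(204.0), np.float64(313.0), np.float64(227.4), np.float64(254.1)), (np.float64(204.0), np.float64(314.0), np.float64(236.8), np.float64(260.8)), (np.float
[... 154 characters left out ...]
7, 0.001, -0.0151] [(np.float64(208.0), np.float64(311.0), np.float64(233.5), np.float64(257.0)), (np.float64(207.0), np.float64(311.0), np.float64(242.3), np.float64(263.4)), (np.float64(203.0), np.float64(316.0), np.float64(240.9), np.float64(264.1)), (np.float64(201.0), np.float64(318.0), np.float64(264.2), np.float64(280.4))]Traceback (most recent call last):
  File "<stdin>", line 11, in <module>
  File "h.py", line 11, in project
    t,M,K,k=camT(n); v=M.T@(np.array(P)-t); s=v[:2]/v[2]; s=s*(1+k*(s@s)); return K[:2,:2]@s+K[:2,2]
            ~~~~^^^
  File "h.py", line 5, in camT
    c=camera_info(n); a=np.array(c["attitude"],float)
ValueError: time passes only in moves, steps and waits
```

```bash
sed -i 's/^OFF=.*/OFF=[.0017,0,-.0252]; ST=np.array([.4597,.0685,.040]); YW=53.3/' plan.py
python3 - <<'E'
from plan import *
goto([hold(ST+[0,0,.055],40,YW,1,OFF),hold(ST+[0,0,.03],40,YW,1,OFF)])
E
```

```text
#target [0.469 0.08  0.075] [-0.38 -0.52  2.48  0.76  1.11 -0.07] cost 9.5e-30
[-1.5, -2.9, 4.2] [-0.7, 0.3, -29.4] rows 5 tcp [0.469 0.08  0.075]
#target [0.469 0.08  0.05 ] [-0.38 -0.48  2.49  0.79  1.07 -0.12] cost 3.5e-18
[-1.6, -0.0, 1.9] [-0.0, -0.0, -0.0] rows 1 tcp [0.469 0.08  0.05 ]
```

```bash

python3 -m jog '[{"dx":-0.3,"dy":-0.6,"dz":0.8,"ax":0,"ay":0,"az":-7,"gripper":0.6},{"dx":-0.6,"dy":-1.2,"dz":1.7,"ax":-0.3,"ay":0.1,"az":-14,"gripper":0.6},{"dx":-0.9,"dy":-1.8,"dz":2.5,"ax":-0.5,"ay":0.2,"az":-21,"gripper":0.6},{"dx":-1.5,"dy":-2.9,"dz":4.2,"ax":-0.7,"ay":0.3,"az":-29.4,"gripper":0.6},{"dx":-1.5,"dy":-2.9,"dz":4.2,"ax":-0.7,"ay":0.3,"az":-29.4,"gripper":0.6}]' 40
python3 -m jog '[{"dx":0,"dy":0,"dz":0,"ax":0,"ay":0,"az":0,"gripper":0.6},{"dx":0,"dy":0,"dz":0,"ax":0,"ay":0,"az":0,"gripper":0.6}]' 40
python3 - <<'E'
from plan import *
from h import *
s=sense(); M=R.from_euler('xyz',s['eef_rot']).as_matrix(); p=np.array(s['eef_pos']); c=p+M@OFF
y=np.array([np.cos(rad(YW)),np.sin(rad(YW)),0]); x=np.array([y[1],-y[0],0])
print('dish rel stand x,y,z mm',((c-ST)@x*1000).round(1),((c-ST)@y*1000).round(1),c[2])
n=M@[-.767,-.003,-.641]; print('n.x,y,z',n@x,n@y,n[2])
goto([hold(ST+[0,0,.03],40,YW,1,OFF),hold(ST,40,YW,1,OFF)])
im=save('wrist','w7.png'); cv2.imwrite('pics/w7.png',im[:,:,::-1])
for l in ('dish_center','stand'):
    r=tip_of('wrist',l); print(l,[(np.round(world('wrist',d['centre']),4).tolist(),round(d['conf'],2)) for d in r[:2]])
E
```

```text
time: 12.05
eef_pos: [0.4662, 0.0829, 0.0718]
eef_rot: [-3.137, -0.697, 0.932]
force: [-0.6, 0.2, -2.6]
grip_width: 0.0586
grip_force: 43.3
time: 12.22
eef_pos: [0.4694, 0.0802, 0.0752]
eef_rot: [-3.14, -0.699, 0.928]
force: [-0.2, -0.2, -0.1]
grip_width: 0.0589
grip_force: 43.3
dish rel stand x,y,z mm 0.8 0.3 0.09557132319355273
n.x,y,z -0.004594066383551698 -0.9995751086330159 -0.002738020335562357
#target [0.469 0.08  0.05 ] [-0.38 -0.48  2.49  0.79  1.07 -0.12] cost 2.7e-18
[-1.7, -0.1, 1.9] [0.0, -0.0, -0.1] rows 1 tcp [0.469 0.08  0.05 ]
#target [0.469 0.08  0.02 ] [-0.38 -0.42  2.51  0.82  1.02 -0.18] cost 5.0e-19
[-1.9, 0.0, 2.3] [0.0, -0.0, -0.0] rows 1 tcp [0.469 0.08  0.02 ]
dish_center [([0.46, 0.069, 0.0979], 0.74)]
stand [([0.4615, 0.0711, 0.0001], 0.64)]
```

Aligned to within 1 mm. I'll lower in steps and watch the force.

```bash

python3 -m jog '[{"dx":-0.6,"dy":-0.1,"dz":0.6,"ax":0,"ay":0,"az":0,"gripper":0.6},{"dx":-1.2,"dy":-0.1,"dz":1.3,"ax":0,"ay":0,"az":0,"gripper":0.6},{"dx":-1.7,"dy":-0.1,"dz":1.9,"ax":0,"ay":0,"az":0,"gripper":0.6},{"dx":-1.7,"dy":-0.1,"dz":1.9,"ax":0,"ay":0,"az":0,"gripper":0.6}]' 40
python3 -m jog '[{"dx":-0.4,"dy":0,"dz":0.5,"ax":0,"ay":0,"az":0,"gripper":0.6},{"dx":-0.8,"dy":0,"dz":1,"ax":0,"ay":0,"az":0,"gripper":0.6},{"dx":-0.8,"dy":0,"dz":1,"ax":0,"ay":0,"az":0,"gripper":0.6}]' 40
python3 -m jog '[{"dx":-0.4,"dy":0,"dz":0.4,"ax":0,"ay":0,"az":0,"gripper":0.6},{"dx":-0.7,"dy":0,"dz":0.8,"ax":0,"ay":0,"az":0,"gripper":0.6},{"dx":-0.7,"dy":0,"dz":0.8,"ax":0,"ay":0,"az":0,"gripper":0.6}]' 40
```

```text
time: 12.7
eef_pos: [0.4659, 0.081, 0.0464]
eef_rot: [-3.135, -0.697, 0.926]
force: [-0.5, -0.2, -0.1]
grip_width: 0.0589
grip_force: 43.3
time: 12.95
eef_pos: [0.4669, 0.0811, 0.0347]
eef_rot: [-3.138, -0.698, 0.928]
force: [-0.7, -0.5, 0.7]
grip_width: 0.0585
grip_force: 43.3
time: 13.2
eef_pos: [0.467, 0.0809, 0.0246]
eef_rot: [-3.139, -0.698, 0.929]
force: [-0.2, 0.6, 0.2]
grip_width: 0.0584
grip_force: 43.3
```

```bash

python3 -m jog '[{"dx":-0.15,"dy":0,"dz":0.2,"ax":0,"ay":0,"az":0,"gripper":0.6},{"dx":-0.15,"dy":0,"dz":0.2,"ax":0,"ay":0,"az":0,"gripper":0.6}]' 40
python3 -m jog '[{"dx":-0.1,"dy":0,"dz":0.1,"ax":0,"ay":0,"az":0,"gripper":0.6},{"dx":-0.1,"dy":0,"dz":0.1,"ax":0,"ay":0,"az":0,"gripper":0.6}]' 40
python3 -m jog '[{"dx":-0.1,"dy":0,"dz":0.1,"ax":0,"ay":0,"az":0,"gripper":0.6},{"dx":-0.1,"dy":0,"dz":0.1,"ax":0,"ay":0,"az":0,"gripper":0.6}]' 40
```

```text
time: 13.37
eef_pos: [0.4676, 0.0808, 0.0229]
eef_rot: [-3.14, -0.699, 0.93]
force: [-0.3, -1.1, -0.2]
grip_width: 0.0586
grip_force: 43.3
time: 13.53
eef_pos: [0.4677, 0.0806, 0.0218]
eef_rot: [-3.141, -0.699, 0.93]
force: [0.2, -0.2, -1.0]
grip_width: 0.0583
grip_force: 43.3
time: 13.7
eef_pos: [0.4683, 0.0806, 0.0212]
eef_rot: [-3.141, -0.7, 0.931]
force: [-0.2, 0.5, 2.5]
grip_width: 0.0585
grip_force: 43.6
```

```bash

python3 -m jog '[{"dx":0,"dy":0,"dz":0,"ax":0,"ay":0,"az":0,"gripper":0.25},{"dx":0,"dy":0,"dz":0,"ax":0,"ay":0,"az":0,"gripper":0.15},{"dx":0,"dy":0,"dz":0,"ax":0,"ay":0,"az":0,"gripper":0},{"dx":0,"dy":0,"dz":0,"ax":0,"ay":0,"az":0,"gripper":0},{"dx":0,"dy":0,"dz":0,"ax":0,"ay":0,"az":0,"gripper":0}]' 40
python3 -m jog '[{"dx":0,"dy":0,"dz":-2,"ax":0,"ay":0,"az":0,"gripper":0},{"dx":0,"dy":0,"dz":-4,"ax":0,"ay":0,"az":0,"gripper":0},{"dx":0,"dy":0,"dz":-8,"ax":0,"ay":0,"az":0,"gripper":0},{"dx":0,"dy":0,"dz":-9,"ax":0,"ay":0,"az":0,"gripper":0},{"dx":0,"dy":0,"dz":-9,"ax":0,"ay":0,"az":0,"gripper":0}]' 40
python3 - <<'E'
from h import *
for n in ('wrist','side','scene'):
    im=save(n,n+'8.png')
    for l in ('dish_center','dish','stand'):
        r=tip_of(n,l); print(n,l,[(np.round(world(n,d['centre']),4).tolist(),round(d['conf'],2)) for d in r[:2]])
from plan import *
# regrip: pointing YW+180, cs=+1, th 65
OFF2=[0,0,-.008]
q=goto([hold([.44,.05,.22],15,YW,1,OFF2),hold([.46,.10,.22],20,YW+180,1,OFF2),hold(ST+[0,0,.03],65,YW+180,1,[0,0,.10])])
E
```

```text
time: 14.12
eef_pos: [0.4675, 0.0806, 0.0203]
eef_rot: [-3.141, -0.699, 0.93]
force: [1.2, -0.2, -0.2]
grip_width: 0.0856
grip_force: 0.0
time: 14.53
eef_pos: [0.4347, 0.032, 0.0924]
eef_rot: [3.133, -0.699, 0.933]
force: [-0.2, 0.2, -0.1]
grip_width: 0.0855
grip_force: 0.0
wrist dish_center [([0.4564, 0.074, 0.0402], 0.74)]
wrist dish [([0.461, 0.0745, 0.0367], 0.66)]
wrist stand [([0.4543, 0.0744, -0.0049], 0.84)]
side dish_center [([0.4606, 0.0694, 0.0391], 0.51)]
side dish [([0.4635, 0.071, 0.0431], 0.64)]
side stand [([0.4643, 0.0657, 0.0029], 0.73)]
scene dish_center [([0.4576, 0.0689, 0.0385], 0.54)]
scene dish [([0.4666, 0.0755, 0.0364], 0.84)]
scene stand [([0.463, 0.0671, -0.0014], 0.78), ([0.5933, -0.3787, 0.0023], 0.36)]
#target [0.441 0.052 0.212] [-0.2  -0.55  2.17  0.24  1.42  0.41] cost 3.8e-31
[9.4, -0.4, -8.2] [-0.1, -25.0, 0.0] rows 4 tcp [0.441 0.052 0.212]
#target [0.458 0.098 0.212] [ 0.19 -0.14  1.85 -0.23  1.68 -2.3 ] cost 4.3e-24
[0.4, -0.5, 0.4] [3.4, -5.0, -30.0] rows 5 tcp [0.44  0.059 0.21 ]
[0.6, -0.1, 0.2] [5.1, -3.3, -30.0] rows 5 tcp [0.44  0.065 0.208]
[0.5, 0.5, 0.1] [5.9, -1.1, -29.8] rows 5 tcp [0.442 0.072 0.208]
[0.1, 0.8, -0.1] [5.9, 1.2, -29.7] rows 5 tcp [0.446 0.079 0.208]
[-0.4, 0.9, -0.3] [5.0, 3.4, -29.6] rows 5 tcp [0.452 0.088 0.21 ]
[-0.9, 0.6, -0.5] [3.4, 5.1, -29.3] rows 5 tcp [0.458 0.098 0.212]
#target [0.514 0.141 0.112] [ 0.38  0.57  1.48 -0.57  2.09 -2.13] cost 6.9e-25
[-4.1, -1.5, 3.3] [-2.4, 22.4, -0.6] rows 4 tcp [0.487 0.11  0.168]
[-6.7, -0.5, 1.3] [2.0, 22.6, 1.5] rows 4 tcp [0.514 0.141 0.112]
```

```bash

python3 - <<'E'
from h import *
s=sense();pe=np.array(s['eef_pos']);Me=R.from_euler('xyz',s['eef_rot']).as_matrix();t,C,K,k=camT('wrist')
rt=Me.T@(t-pe);rC=Me.T@C
def pj(P):
    v=rC.T@(np.array(P)-rt); s=v[:2]/v[2]; s=s*(1+k*(s@s)); return (K[:2,:2]@s+K[:2,2]).round(0)
for x in (-.011,0,.011): print(x,[(z,pj((x,.03,z)).tolist(),pj((x,.038,z)).tolist()) for z in (-.02,-.015,-.01,-.005,0)])
a=cv2.imread('pics/w6.png')[205:325,160:350]; b=cv2.imread('pics/wrist8.png')[60:360,60:460]
cv2.imwrite('pics/c8.png',np.hstack([cv2.resize(a,(475,300),interpolation=2),cv2.resize(b,(325,244),interpolation=2) if 0 else cv2.resize(b,(325,300))]))
E
```

```text
-0.011 [(-0.02, [314.0, 273.0], [329.0, 273.0]), (-0.015, [312.0, 268.0], [327.0, 268.0]), (-0.01, [310.0, 263.0], [324.0, 263.0]), (-0.005, [308.0, 259.0], [322.0, 259.0]), (0, [307.0, 254.0], [320.0, 254.0])]
0 [(-0.02, [315.0, 254.0], [331.0, 254.0]), (-0.015, [313.0, 250.0], [328.0, 249.0]), (-0.01, [311.0, 245.0], [326.0, 245.0]), (-0.005, [309.0, 241.0], [323.0, 241.0]), (0, [308.0, 237.0], [321.0, 237.0])]
0.011 [(-0.02, [316.0, 234.0], [332.0, 234.0]), (-0.015, [314.0, 230.0], [330.0, 230.0]), (-0.01, [312.0, 226.0], [327.0, 226.0]), (-0.005, [310.0, 223.0], [325.0, 223.0]), (0, [309.0, 220.0], [323.0, 220.0])]
```

View pics/c8.png

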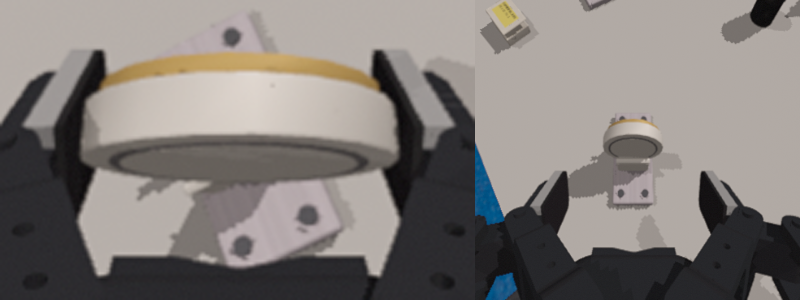

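```bash

python3 -m jog '[{"dx":2.3,"dy":0,"dz":-2,"ax":0,"ay":-6,"az":0,"gripper":0},{"dx":4.7,"dy":0,"dz":-4,"ax":0,"ay":-12,"az":0,"gripper":0},{"dx":7,"dy":-0.2,"dz":-6,"ax":0,"ay":-18,"az":0,"gripper":0},{"dx":9.4,"dy":-0.4,"dz":-8.2,"ax":0,"ay":-25,"az":0,"gripper":0},{"dx":9.4,"dy":-0.4,"dz":-8.2,"ax":0,"ay":-25,"az":0,"gripper":0}]' 40
python3 -m jog '[{"dx":0.4,"dy":-0.5,"dz":0.4,"ax":3.4,"ay":-5,"az":-30,"gripper":0},{"dx":0.4,"dy":-0.5,"dz":0.4,"ax":3.4,"ay":-5,"az":-30,"gripper":0},{"dx":0.4,"dy":-0.5,"dz":0.4,"ax":3.4,"ay":-5,"az":-30,"gripper":0},{"dx":0.4,"dy":-0.5,"dz":0.4,"ax":3.4,"ay":-5,"az":-30,"gripper":0},{"dx":0.4,"dy":-0.5,"dz":0.4,"ax":3.4,"ay":-5,"az":-30,"gripper":0}]' >/dev/null
python3 -m jog '[{"dx":0.6,"dy":-0.1,"dz":0.2,"ax":5,"ay":-3.3,"az":-30,"gripper":0},{"dx":0.6,"dy":-0.1,"dz":0.2,"ax":5,"ay":-3.3,"az":-30,"gripper":0},{"dx":0.6,"dy":-0.1,"dz":0.2,"ax":5,"ay":-3.3,"az":-30,"gripper":0},{"dx":0.6,"dy":-0.1,"dz":0.2,"ax":5,"ay":-3.3,"az":-30,"gripper":0},{"dx":0.6,"dy":-0.1,"dz":0.2,"ax":5,"ay":-3.3,"az":-30,"gripper":0}]' >/dev/null
python3 -m jog '[{"dx":0.5,"dy":0.5,"dz":0.1,"ax":6,"ay":-1,"az":-30,"gripper":0},{"dx":0.5,"dy":0.5,"dz":0.1,"ax":6,"ay":-1,"az":-30,"gripper":0},{"dx":0.5,"dy":0.5,"dz":0.1,"ax":6,"ay":-1,"az":-30,"gripper":0},{"dx":0.5,"dy":0.5,"dz":0.1,"ax":6,"ay":-1,"az":-30,"gripper":0},{"dx":0.5,"dy":0.5,"dz":0.1,"ax":6,"ay":-1,"az":-30,"gripper":0}]' >/dev/null
python3 -m jog '[{"dx":0.1,"dy":0.8,"dz":-0.1,"ax":6,"ay":1.2,"az":-30,"gripper":0},{"dx":0.1,"dy":0.8,"dz":-0.1,"ax":6,"ay":1.2,"az":-30,"gripper":0},{"dx":0.1,"dy":0.8,"dz":-0.1,"ax":6,"ay":1.2,"az":-30,"gripper":0},{"dx":0.1,"dy":0.8,"dz":-0.1,"ax":6,"ay":1.2,"az":-30,"gripper":0},{"dx":0.1,"dy":0.8,"dz":-0.1,"ax":6,"ay":1.2,"az":-30,"gripper":0}]'
python3 - <<'E'
from plan import *
goto([hold([.46,.10,.22],20,YW+180,1,[0,0,-.008]),hold(ST+[0,0,.03],65,YW+180,1,[0,0,.10])])
E
```

```text
time: 15.55
eef_pos: [0.4466, 0.0544, 0.2234]
eef_rot: [3.127, -0.268, 0.941]
force: [1.3, -0.2, 0.9]
grip_width: 0.0851
grip_force: 0.0
time: 17.22
eef_pos: [0.4466, 0.0793, 0.2083]
eef_rot: [-3.044, -0.125, 3.041]
force: [-0.4, -0.3, 0.1]
grip_width: 0.0858
grip_force: 0.0
#target [0.458 0.098 0.212] [ 0.19 -0.14  1.85 -0.23  1.68 -2.3 ] cost 1.4e-17
[-0.8, 0.9, -0.3] [5.0, 3.4, -29.1] rows 5 tcp [0.456 0.088 0.21 ]
[-0.6, 0.8, -0.5] [3.4, 5.0, -28.9] rows 5 tcp [0.458 0.098 0.212]
#target [0.514 0.141 0.112] [ 0.38  0.57  1.48 -0.57  2.09 -2.13] cost 6.8e-25
[-4.0, -1.6, 3.3] [-2.4, 22.4, -0.7] rows 4 tcp [0.487 0.11  0.168]
[-6.8, -0.4, 1.3] [2.0, 22.6, 1.5] rows 4 tcp [0.514 0.141 0.112]
```

The left part shows the pad tips ending about 10 mm behind the TCP plane at this opening. The right part shows the dish standing on edge in the slot, at about (632,140). I'll continue to the regrip hover.

```bash

python3 -m jog '[{"dx":-0.8,"dy":0.9,"dz":-0.3,"ax":5,"ay":3.4,"az":-29,"gripper":0},{"dx":-0.8,"dy":0.9,"dz":-0.3,"ax":5,"ay":3.4,"az":-29,"gripper":0},{"dx":-0.8,"dy":0.9,"dz":-0.3,"ax":5,"ay":3.4,"az":-29,"gripper":0},{"dx":-0.8,"dy":0.9,"dz":-0.3,"ax":5,"ay":3.4,"az":-29,"gripper":0},{"dx":-0.8,"dy":0.9,"dz":-0.3,"ax":5,"ay":3.4,"az":-29,"gripper":0}]' >/dev/null
python3 -m jog '[{"dx":-0.6,"dy":0.8,"dz":-0.5,"ax":3.4,"ay":5,"az":-29,"gripper":0},{"dx":-0.6,"dy":0.8,"dz":-0.5,"ax":3.4,"ay":5,"az":-29,"gripper":0},{"dx":-0.6,"dy":0.8,"dz":-0.5,"ax":3.4,"ay":5,"az":-29,"gripper":0},{"dx":-0.6,"dy":0.8,"dz":-0.5,"ax":3.4,"ay":5,"az":-29,"gripper":0},{"dx":-0.6,"dy":0.8,"dz":-0.5,"ax":3.4,"ay":5,"az":-29,"gripper":0}]' >/dev/null
python3 -m jog '[{"dx":-1,"dy":-0.4,"dz":0.8,"ax":-0.6,"ay":5.6,"az":0,"gripper":0},{"dx":-2,"dy":-0.8,"dz":1.6,"ax":-1.2,"ay":11.2,"az":0,"gripper":0},{"dx":-3,"dy":-1.2,"dz":2.5,"ax":-1.8,"ay":16.8,"az":0,"gripper":0},{"dx":-4,"dy":-1.6,"dz":3.3,"ax":-2.4,"ay":22.4,"az":-0.7,"gripper":0},{"dx":-4,"dy":-1.6,"dz":3.3,"ax":-2.4,"ay":22.4,"az":-0.7,"gripper":0}]'
python3 -m jog '[{"dx":-1.7,"dy":-0.1,"dz":0.3,"ax":0.5,"ay":5.6,"az":0.4,"gripper":0},{"dx":-3.4,"dy":-0.2,"dz":0.6,"ax":1,"ay":11.2,"az":0.8,"gripper":0},{"dx":-5.1,"dy":-0.3,"dz":1,"ax":1.5,"ay":16.8,"az":1.2,"gripper":0},{"dx":-6.8,"dy":-0.4,"dz":1.3,"ax":2,"ay":22.6,"az":1.5,"gripper":0},{"dx":-6.8,"dy":-0.4,"dz":1.3,"ax":2,"ay":22.6,"az":1.5,"gripper":0}]'
python3 - <<'E'
from h import *
save('wrist','w9.png')
for l in ('dish_center','stand'):
    r=tip_of('wrist',l); print(l,[(np.round(world('wrist',d['centre']),4).tolist(),round(d['conf'],2)) for d in r[:2]])
import plan
from plan import *
goto([hold(ST,65,YW+180,1,[0,0,.04]),hold(ST,65,YW+180,1,[0,0,-.015])])
E
```

```text
time: 18.47
eef_pos: [0.4862, 0.1093, 0.1603]
eef_rot: [3.078, -0.75, -2.188]
force: [-0.5, -0.3, -0.9]
grip_width: 0.0854
grip_force: 0.0
time: 18.88
eef_pos: [0.5113, 0.1405, 0.1036]
eef_rot: [3.129, -1.146, -2.205]
force: [-0.5, -0.4, -3.7]
grip_width: 0.0856
grip_force: 0.0
dish_center [([0.4623, 0.073, 0.049], 0.59)]
stand [([0.4656, 0.0684, 0.006], 0.75)]
#target [0.481 0.098 0.057] [ 0.34  0.53  1.64 -0.58  1.96 -2.09] cost 8.4e-23
[-2.8, 0.1, 7.3] [0.2, 0.2, -0.4] rows 2 tcp [0.481 0.098 0.057]
#target [0.452 0.058 0.034] [ 0.3   0.48  1.76 -0.6   1.89 -2.08] cost 1.8e-30
[-0.1, -0.0, 5.5] [0.0, -0.0, 0.0] rows 2 tcp [0.452 0.058 0.034]
```

```bash

python3 -m jog '[{"dx":-1,"dy":0,"dz":2.4,"ax":0,"ay":0,"az":0,"gripper":0},{"dx":-2,"dy":0.1,"dz":5,"ax":0,"ay":0,"az":0,"gripper":0},{"dx":-2.8,"dy":0.1,"dz":7.3,"ax":0.2,"ay":0.2,"az":-0.4,"gripper":0},{"dx":-2.8,"dy":0.1,"dz":7.3,"ax":0.2,"ay":0.2,"az":-0.4,"gripper":0},{"dx":-2.8,"dy":0.1,"dz":7.3,"ax":0.2,"ay":0.2,"az":-0.4,"gripper":0}]'
python3 - <<'E'
from h import *
save('wrist','w10.png')
for l in ('dish_center',):
    r=tip_of('wrist',l); print(l,[(np.round(world('wrist',d['centre']),4).tolist(),round(d['conf'],2)) for d in r[:2]])
# tan base / white lid extents (base faces us), columns & rows
im=cv2.imread('pics/w10.png'); hsv=cv2.cvtColor(im,cv2.COLOR_BGR2HSV)
tan=((hsv[:,:,0]>12)&(hsv[:,:,0]<28)&(hsv[:,:,1]>80)&(hsv[:,:,2]>110)).astype(np.uint8)
n,lab,st,ce=cv2.connectedComponentsWithStats(tan); 
for i in range(1,n):
    if st[i,4]>150: print('tan',st[i],ce[i].round(1))
from plan import *
goto([hold(ST,65,YW+180,1,[0,0,-.015])])
c=ST; y=np.array([np.cos(rad(YW)),np.sin(rad(YW)),0]);x=np.array([y[1],-y[0],0])
T=camT('wrist')
def pj(P):
    t,M,K,k=T; v=M.T@(P-t); s=v[:2]/v[2]; s=s*(1+k*(s@s)); return K[:2,:2]@s+K[:2,2]
for lean in (-.15,0,.15):
    n=-np.cos(lean)*y+np.sin(lean)*Z; e2=np.cross(n,x)
    f=lambda r,h:np.array([pj(c+(h-.007)*n+r*(np.cos(a)*x+np.sin(a)*e2)) for a in np.linspace(0,6.28,90)])
    A=f(.0275,0); print(lean,'base face',A.min(0).round(),A.max(0).round())
E
```

```text
time: 19.45
eef_pos: [0.4813, 0.0972, 0.0593]
eef_rot: [-3.141, -1.134, -2.213]
force: [0.4, 0.7, -0.1]
grip_width: 0.0855
grip_force: 0.0
dish_center [([0.4595, 0.072, 0.0428], 0.65)]
tan [ 215  189   77   51 2686] [254.8 213. ]
#target [0.452 0.058 0.034] [ 0.3   0.48  1.76 -0.6   1.89 -2.08] cost 2.5e-22
[-0.2, 0.1, 5.8] [-0.1, 0.1, -0.1] rows 2 tcp [0.452 0.058 0.034]
-0.15 base face [216. 188.] [294. 249.]
0 base face [216. 193.] [294. 246.]
0.15 base face [217. 198.] [294. 242.]
```

```bash

python3 -m jog '[{"dx":-0.1,"dy":0,"dz":1.5,"ax":0,"ay":0,"az":0,"gripper":0},{"dx":-0.2,"dy":0,"dz":3.5,"ax":0,"ay":0,"az":0,"gripper":0},{"dx":-0.2,"dy":0.1,"dz":5,"ax":0,"ay":0,"az":0,"gripper":0},{"dx":-0.2,"dy":0.1,"dz":5.8,"ax":0,"ay":0,"az":0,"gripper":0},{"dx":-0.2,"dy":0.1,"dz":5.8,"ax":0,"ay":0,"az":0,"gripper":0}]' 40
python3 -m jog '[{"dx":0,"dy":0,"dz":0,"ax":0,"ay":0,"az":0,"gripper":0.2},{"dx":0,"dy":0,"dz":0,"ax":0,"ay":0,"az":0,"gripper":0.25},{"dx":0,"dy":0,"dz":0,"ax":0,"ay":0,"az":0,"gripper":0.3},{"dx":0,"dy":0,"dz":0,"ax":0,"ay":0,"az":0,"gripper":0.4},{"dx":0,"dy":0,"dz":0,"ax":0,"ay":0,"az":0,"gripper":0.6}]' 40
python3 -m jog '[{"dx":0,"dy":0,"dz":0,"ax":0,"ay":0,"az":0,"gripper":0.6},{"dx":0,"dy":0,"dz":0,"ax":0,"ay":0,"az":0,"gripper":0.6},{"dx":0,"dy":0,"dz":0,"ax":0,"ay":0,"az":0,"gripper":0.6}]' 40
python3 - <<'E'
from plan import *
goto([hold(ST+[0,0,.07],65,YW+180,1,[0,0,-.015])])
E
```

```text
time: 19.97
eef_pos: [0.4492, 0.0566, 0.031]
eef_rot: [3.137, -1.137, -2.207]
force: [-0.1, -0.5, -0.3]
grip_width: 0.0853
grip_force: 0.0
time: 20.38
eef_pos: [0.4522, 0.057, 0.0322]
eef_rot: [-3.135, -1.135, -2.214]
force: [3.5, -2.5, 4.6]
grip_width: 0.0581
grip_force: 42.0
time: 20.63
eef_pos: [0.4522, 0.0569, 0.0322]
eef_rot: [-3.135, -1.136, -2.214]
force: [4.7, -1.7, 4.1]
grip_width: 0.0582
grip_force: 42.1
#target [0.452 0.058 0.104] [ 0.3   0.38  1.76 -0.62  1.98 -2.15] cost 4.1e-31
[6.5, 0.1, -3.0] [-0.2, -0.1, -0.1] rows 2 tcp [0.452 0.058 0.104]
```

Gripped. I'll lift straight up, then measure the dish's pose in the gripper.

```bash

python3 -m jog '[{"dx":0.9,"dy":0,"dz":-0.4,"ax":0,"ay":0,"az":0,"gripper":0.6},{"dx":2.7,"dy":0,"dz":-1.3,"ax":0,"ay":0,"az":0,"gripper":0.6},{"dx":4.5,"dy":0.1,"dz":-2.1,"ax":0,"ay":0,"az":0,"gripper":0.6},{"dx":6.5,"dy":0.1,"dz":-3,"ax":0,"ay":0,"az":0,"gripper":0.6},{"dx":6.5,"dy":0.1,"dz":-3,"ax":0,"ay":0,"az":0,"gripper":0.6}]' 40
python3 -m jog '[{"dx":0,"dy":0,"dz":0,"ax":0,"ay":0,"az":0,"gripper":0.6},{"dx":0,"dy":0,"dz":0,"ax":0,"ay":0,"az":0,"gripper":0.6}]' 40
cat > meas.py <<'E'
# fit dish pose in the tool (offset in x,z of the tool and lean about tool y) from the wrist picture
import sys
from h import *
from plan import *
from scipy.optimize import least_squares
f=sys.argv[1]
im=save('wrist',f); hsv=cv2.cvtColor(im[:,:,::-1].copy(),cv2.COLOR_BGR2HSV)
s=sense();pe=np.array(s['eef_pos']);Me=R.from_euler('xyz',s['eef_rot']).as_matrix();t,C,K,k=camT('wrist')
rt=Me.T@(t-pe);rC=Me.T@C
def pj(X):
    v=(X-rt)@rC; q=v[:,:2]/v[:,2:]; q=q*(1+k*(q**2).sum(1))[:,None]; return q@K[:2,:2].T+K[:2,2]
tan=((hsv[:,:,0]>10)&(hsv[:,:,0]<28)&(hsv[:,:,1]>70)&(hsv[:,:,2]>90)).astype(np.uint8)
n_,lab,st,ce=cv2.connectedComponentsWithStats(tan); i=[j for j in range(1,n_) if 180<ce[j][0]<330]; i=max(i,key=lambda j:st[j,4]); print('tan',st[i],ce[i].round(1))
for c in (235,255,275):
    col=im[:,c].astype(int); ys=np.nonzero(lab[:,c]==i)[0]; print(c,'tan rows',ys.min(),ys.max(),[ (r,col[r].tolist()) for r in range(ys.min()-20,ys.min()+2,2)])
a=np.linspace(0,2*np.pi,180)
def model(x,z,al):
    n=np.array([np.sin(al),0,np.cos(al)]); e1=np.array([0,1,0.]); e2=np.cross(n,e1); c=np.array([x,0,z])
    ring=lambda r,h:pj(c+(h-.007)*n+r*(np.cos(a)[:,None]*e1+np.sin(a)[:,None]*e2))
    return ring(.0275,0),ring(.03,.004),ring(.03,.014)
if __name__=='__main__':
    for z in (-.015,):
        for al in (15,20,25,30,35):
            print(al,[ (m.min(0).round(1).tolist(),m.max(0).round(1).tolist()) for m in model(0,z,rad(al))])
            print(-al,[ (m.min(0).round(1).tolist(),m.max(0).round(1).tolist()) for m in model(0,z,rad(-al))])
E
python3 meas.py w11.png
```

```text
time: 21.05
eef_pos: [0.4509, 0.0584, 0.1061]
eef_rot: [-3.136, -1.132, -2.215]
force: [1.1, 0.3, 0.7]
grip_width: 0.0583
grip_force: 42.7
time: 21.22
eef_pos: [0.4483, 0.0575, 0.1015]
eef_rot: [3.134, -1.137, -2.203]
force: [0.3, -0.2, -0.6]
grip_width: 0.0583
grip_force: 42.7
tan [ 201  213  109   72 5841] [256.7 248.4]
235 tan rows 215 281 [(195, [200, 193, 187]), (197, [228, 219, 212]), (199, [232, 224, 216]), (201, [233, 224, 216]), (203, [232, 223, 216]), (205, [232, 223, 216]), (207, [231, 223, 216]), (209, [232, 224, 216]), (211, [198, 189, 182]), (213, [188, 176, 166]), (215, [214, 181, 117])]
255 tan rows 213 284 [(193, [200, 193, 187]), (195, [220, 211, 203]), (197, [220, 212, 204]), (199, [220, 212, 204]), (201, [219, 211, 203]), (203, [218, 210, 203]), (205, [218, 210, 202]), (207, [219, 211, 203]), (209, [197, 188, 180]), (211, [185, 175, 165]), (213, [202, 168, 106])]
275 tan rows 216 282 [(196, [199, 192, 185]), (198, [200, 191, 183]), (200, [199, 190, 182]), (202, [198, 190, 182]), (204, [198, 189, 181]), (206, [197, 188, 181]), (208, [196, 187, 181]), (210, [198, 19
[... 445 characters left out ...]
4, 192.7], [311.5, 310.4]), ([199.3, 194.0], [307.7, 303.8])]
25 [([198.8, 224.1], [308.0, 289.4]), ([195.1, 213.6], [311.7, 285.4]), ([198.2, 198.7], [308.7, 270.6])]
-25 [([198.6, 196.3], [308.2, 308.3]), ([195.4, 192.8], [311.5, 311.5]), ([199.3, 195.6], [307.8, 306.4])]
30 [([198.9, 229.2], [307.9, 286.0]), ([195.0, 218.5], [311.8, 281.5]), ([197.9, 201.7], [309.0, 266.4])]
-30 [([198.6, 196.0], [308.2, 308.0]), ([195.3, 193.3], [311.5, 312.1]), ([199.2, 197.5], [307.8, 308.7])]
35 [([198.9, 234.7], [307.8, 282.5]), ([195.0, 223.7], [311.8, 277.5]), ([197.6, 205.2], [309.3, 262.1])]
-35 [([198.6, 196.2], [308.2, 307.3]), ([195.3, 194.2], [311.6, 312.3]), ([199.1, 199.7], [308.0, 310.6])]
```

```bash
cat > fit2.py <<'E'
import sys; 
obs=[float(v) for v in sys.argv[2:7]]; sys.argv=['x',sys.argv[1]]
from h import *
from plan import *
t,C,K,k=camT('wrist'); s=sense();pe=np.array(s['eef_pos']);Me=R.from_euler('xyz',s['eef_rot']).as_matrix()
rt=Me.T@(t-pe);rC=Me.T@C; a=np.linspace(0,2*np.pi,360)
def pj(X):
    v=(X-rt)@rC; q=v[:,:2]/v[:,2:]; q=q*(1+k*(q**2).sum(1))[:,None]; return q@K[:2,:2].T+K[:2,2]
def pred(v):
    x,z,al=v[0]/1000,v[1]/1000,rad(v[2]); n=np.array([np.sin(al),0,np.cos(al)]); e1=np.array([0,1,0.]); e2=np.cross(n,e1); c=np.array([x,0,z])
    g=lambda r,h:pj(c+(h-.007)*n+r*(np.cos(a)[:,None]*e1+np.sin(a)[:,None]*e2))
    b=g(.0275,0)
    return np.array([g(.03,.014)[:,1].min(),g(.03,.004)[:,1].min(),g(.0275,.004)[:,1].min(),b[:,1].max(),np.ptp(b[:,0])])
r=least_squares(lambda v:np.r_[pred(v)-obs,(v[1]+16)*.1],[0,-15,20]); print('x,z mm, al deg',r.x.round(2),'res',r.fun.round(2))
print('lid normal world',(Me@[np.sin(rad(r.x[2])),0,np.cos(rad(r.x[2]))]).round(3))
E
python3 fit2.py x 194 208.7 212.7 284.7 108.7; python3 fit2.py x 194 209.2 212.7 283.7 108.7;python3 -c "
from cell import *
s=sense(); print(s['eef_pos'],s['eef_rot'])"
```

```text
x,z mm, al deg [  2.08 -13.8   25.44] res [-0.02  0.04 -0.03  0.01  0.02  0.22]
lid normal world [-0.597 -0.802  0.011]
x,z mm, al deg [  2.32 -13.76  26.35] res [-0.04 -0.17  0.21  0.    0.01  0.22]
lid normal world [-0.596 -0.802  0.027]
[0.44796214 0.0573071  0.10102461] [ 3.13212391 -1.13823957 -2.20149384]
```

```bash
echo "OFF3=[.0021,0,-.0138]; AL=25.5" >> plan.py
python3 - <<'E'
from h import *
from plan import *
for n,f in (('scene','scene8.png'),('side','side8.png')):
    im=cv2.imread('pics/'+f); hsv=cv2.cvtColor(im,cv2.COLOR_BGR2HSV)
    tan=((hsv[:,:,0]>10)&(hsv[:,:,0]<28)&(hsv[:,:,1]>70)&(hsv[:,:,2]>90)).astype(np.uint8)
    u=project(n,(.599,.319,.032)); N,lab,st,ce=cv2.connectedComponentsWithStats(tan)
    i=min(range(1,N),key=lambda j:np.linalg.norm(ce[j]-u)+(100 if st[j,4]<20 else 0)); b=st[i]; print(n,u.round(1),b,ce[i].round(1),atz(n,ce[i],.031).round(4))
u=np.array([np.cos(rad(YW)),np.sin(rad(YW)),0]); PL=np.array([.598,.319,.039])
goto([hold(PL-.09*u+[0,0,.10],AL,YW,-1,OFF3)])
E
```

```text
scene [199.7 150.6] [149 169  11   5  34] [154.  170.8] [0.4059 0.2917 0.031 ]
side [216.1 295.1] [205 287  23  20 346] [215.9 296. ] [0.599  0.3208 0.031 ]
#target [0.549 0.253 0.127] [ 0.17 -0.2   2.07  0.37  0.97 -2.5 ] cost 4.9e-25
[-6.7, 1.4, -3.4] [-3.1, -30.5, -7.3] rows 5 tcp [0.471 0.113 0.055]
[-6.4, 2.3, -4.9] [1.8, -30.8, -1.6] rows 5 tcp [0.499 0.192 0.062]
[-7.4, -0.2, -7.1] [7.4, -29.2, 3.2] rows 5 tcp [0.549 0.253 0.127]
```

```bash
python3 - <<'E'
from plan import *
u=np.array([np.cos(rad(YW)),np.sin(rad(YW)),0]); PL=np.array([.598,.319,.039])
goto([hold([.47,.09,.20],60,YW+180,1,OFF3),hold([.50,.16,.22],10,YW+180,1,OFF3),hold(PL-.09*u+[0,0,.10],AL,YW,-1,OFF3)])
E
```

```text
#target [0.463 0.081 0.191] [ 0.32  0.27  1.68 -0.6   2.06 -2.22] cost 8.3e-31
[7.0, 0.2, -6.4] [0.0, -5.2, 0.2] rows 3 tcp [0.463 0.081 0.191]
#target [0.5   0.16  0.206] [ 0.23 -0.09  1.8  -0.11  1.56 -2.26] cost 3.5e-24
[-2.2, 0.9, -2.1] [-0.6, -24.8, -1.5] rows 4 tcp [0.474 0.11  0.183]
[-3.2, 0.9, -5.1] [1.2, -25.2, 1.1] rows 4 tcp [0.5   0.16  0.206]
#target [0.549 0.253 0.127] [ 0.17 -0.2   2.07  0.37  0.97 -2.5 ] cost 3.0e-30
[-6.5, 1.6, 4.1] [-1.6, -18.4, -2.7] rows 3 tcp [0.521 0.215 0.154]
[-4.3, -0.2, 3.4] [2.4, -17.1, 2.1] rows 3 tcp [0.549 0.253 0.127]
```

```bash

python3 -m jog '[{"dx":2.3,"dy":0,"dz":-2.1,"ax":0,"ay":-1.7,"az":0,"gripper":0.6},{"dx":4.6,"dy":0.1,"dz":-4.2,"ax":0,"ay":-3.4,"az":0,"gripper":0.6},{"dx":7,"dy":0.2,"dz":-6.4,"ax":0,"ay":-5.2,"az":0,"gripper":0.6},{"dx":7,"dy":0.2,"dz":-6.4,"ax":0,"ay":-5.2,"az":0,"gripper":0.6}]' 40
python3 -m jog '[{"dx":-0.5,"dy":0.2,"dz":-0.5,"ax":0,"ay":-6.2,"az":0,"gripper":0.6},{"dx":-1.1,"dy":0.4,"dz":-1,"ax":-0.3,"ay":-12.4,"az":-0.7,"gripper":0.6},{"dx":-1.6,"dy":0.7,"dz":-1.6,"ax":-0.4,"ay":-18.6,"az":-1,"gripper":0.6},{"dx":-2.2,"dy":0.9,"dz":-2.1,"ax":-0.6,"ay":-24.8,"az":-1.5,"gripper":0.6}]' 40
python3 -m jog '[{"dx":-0.8,"dy":0.2,"dz":-1.3,"ax":0.3,"ay":-6.3,"az":0.2,"gripper":0.6},{"dx":-1.6,"dy":0.4,"dz":-2.6,"ax":0.6,"ay":-12.6,"az":0.5,"gripper":0.6},{"dx":-2.4,"dy":0.7,"dz":-3.9,"ax":0.9,"ay":-19,"az":0.8,"gripper":0.6},{"dx":-3.2,"dy":0.9,"dz":-5.1,"ax":1.2,"ay":-25.2,"az":1.1,"gripper":0.6}]' 40
python3 -m jog '[{"dx":-2,"dy":0.5,"dz":1.3,"ax":-0.5,"ay":-6,"az":-0.9,"gripper":0.6},{"dx":-4.2,"dy":1,"dz":2.6,"ax":-1,"ay":-12,"az":-1.8,"gripper":0.6},{"dx":-6.5,"dy":1.6,"dz":4.1,"ax":-1.6,"ay":-18.4,"az":-2.7,"gripper":0.6},{"dx":-6.5,"dy":1.6,"dz":4.1,"ax":-1.6,"ay":-18.4,"az":-2.7,"gripper":0.6}]' 40
python3 - <<'E'
from plan import *
u=np.array([np.cos(rad(YW)),np.sin(rad(YW)),0]); PL=np.array([.598,.319,.039])
goto([hold(PL-.09*u+[0,0,.10],AL,YW,-1,OFF3)])
from h import *
save('wrist','w12.png')
for l in ('pile_top','tray','dish_center'):
    r=tip_of('wrist',l); print(l,[(np.round(world('wrist',d['centre']),4).tolist(),round(d['conf'],2)) for d in r[:3]])
E
```

```text
time: 21.6
eef_pos: [0.4673, 0.0828, 0.198]
eef_rot: [-3.133, -1.039, -2.217]
force: [0.6, -0.1, 0.6]
grip_width: 0.0581
grip_force: 42.8
time: 21.93
eef_pos: [0.4744, 0.1109, 0.1827]
eef_rot: [3.105, -0.61, -2.179]
force: [-0.3, 0.4, -0.3]
grip_width: 0.0582
grip_force: 42.8
time: 22.27
eef_pos: [0.5005, 0.1607, 0.2069]
eef_rot: [3.139, -0.17, -2.21]
force: [0.4, -0.4, 0.1]
grip_width: 0.058
grip_force: 42.8
time: 22.6
eef_pos: [0.5172, 0.2145, 0.1493]
eef_rot: [3.102, 0.142, -2.17]
force: [-1.3, -0.1, -0.1]
grip_width: 0.058
grip_force: 43.0
#target [0.549 0.253 0.127] [ 0.17 -0.2   2.07  0.37  0.97 -2.5 ] cost 2.6e-30
[-4.6, -0.5, 2.9] [2.9, -17.4, 2.0] rows 3 tcp [0.549 0.253 0.127]
pile_top [([0.5954, 0.3174, 0.0378], 0.93), ([0.732, 0.0986, 0.0088], 0.27)]
tray []
dish_center [([0.5203, 0.2127, 0.1747], 0.63)]
```

```bash

python3 -m jog '[{"dx":-1.5,"dy":-0.1,"dz":1,"ax":1,"ay":-6,"az":0.7,"gripper":0.6},{"dx":-3,"dy":-0.3,"dz":2,"ax":2,"ay":-12,"az":1.4,"gripper":0.6},{"dx":-4.6,"dy":-0.5,"dz":2.9,"ax":2.9,"ay":-17.4,"az":2,"gripper":0.6},{"dx":-4.6,"dy":-0.5,"dz":2.9,"ax":2.9,"ay":-17.4,"az":2,"gripper":0.6},{"dx":-4.6,"dy":-0.5,"dz":2.9,"ax":2.9,"ay":-17.4,"az":2,"gripper":0.6}]' 40
cat > pile.py <<'E'
from h import *
import sys
def blob(n,f,c0=(.598,.319,.032),new=False):
    im=save(n,f) [:,:,::-1].copy() if new else cv2.imread('pics/'+f)
    hsv=cv2.cvtColor(im,cv2.COLOR_BGR2HSV)
    tan=((hsv[:,:,0]>10)&(hsv[:,:,0]<28)&(hsv[:,:,1]>60)&(hsv[:,:,2]>80)).astype(np.uint8)
    tan=cv2.morphologyEx(tan,cv2.MORPH_CLOSE,np.ones((3,3)))
    u=project(n,c0); N,lab,st,ce=cv2.connectedComponentsWithStats(tan)
    print(n,'expect',u.round(1),[(st[j].tolist(),ce[j].round(1).tolist()) for j in range(1,N) if st[j,4]>80])
    return im,lab
for n,f in (('wrist','w13.png'),('side','side13.png'),('scene','scene13.png')): blob(n,f,new=True)
for l in ('pile_top','tray'):
    for n in ('wrist','side','scene'):
        r=tip_of(n,l); print(n,l,[(np.round(world(n,d['centre']),4).tolist(),round(d['conf'],2)) for d in r[:2]])
E
python3 pile.py
```

```text
time: 23.22
eef_pos: [0.5523, 0.2537, 0.1334]
eef_rot: [-3.135, 0.447, -2.208]
force: [-0.9, -0.0, -0.1]
grip_width: 0.0581
grip_force: 43.0
wrist expect [258.1 206.8] [([411, 70, 45, 53, 1321], [433.5, 96.5]), ([238, 178, 45, 13, 125], [260.8, 181.5]), ([241, 189, 40, 10, 178], [261.0, 192.7]), ([201, 212, 109, 73, 5917], [256.7, 248.3]), ([128, 317, 17, 13, 130], [136.4, 323.3])]
side expect [216.5 295.2] [([179, 73, 15, 23, 138], [186.7, 83.2]), ([175, 98, 31, 18, 305], [191.2, 106.6]), ([229, 233, 23, 19, 311], [240.1, 242.0]), ([205, 286, 23, 21, 353], [216.0, 296.1]), ([289, 299, 10, 16, 129], [293.3, 306.1])]
scene expect [199.4 150.6] [([187, 123, 18, 8, 95], [195.9, 126.8]), ([192, 148, 16, 7, 92], [199.0, 150.9]), ([438, 188, 49, 27, 649], [461.8, 200.6])]
wrist pile_top []
side pile_top [([0.5975, 0.3199, 0.0302], 0.92)]
scene pile_top [([0.6028, 0.3212, 0.0366], 0.52)]
wrist tray []
side tray [([0.6003, 0.318, 0.0038], 0.84), ([0.5974, 0.3184, 0.0192], 0.34)]
scene tray [([0.5943, 0.3188, -0.001], 0.76)]
```

```bash
cat > p12.py <<'E'
from h import *
from plan import *
s=sense();pe=np.array(s['eef_pos']);Me=R.from_euler('xyz',s['eef_rot']).as_matrix();t,C,K,k=camT('wrist')
rt=Me.T@(t-pe);rC=Me.T@C
u=np.array([np.cos(rad(YW)),np.sin(rad(YW)),0]); v=np.array([u[1],-u[0],0]); PL=np.array([.598,.319,.039])
pt,Mt=hold(PL-.09*u+[0,0,.10],AL,YW,-1,OFF3)
M=Mt@R.from_rotvec(np.radians([2.9,-17.4,2.0])).as_matrix().T; p=pt-M@np.array([-.046,-.005,.029])
W=(p+M@rt,M@rC,K,k); print('p12',p.round(4))
def bk(c,uv,z):
    t,M,K,k=c; d=np.linalg.solve(K,[uv[0],uv[1],1])[:2]; q=d.copy()
    for _ in range(20): q=d/(1+k*(q@q))
    w=M@np.r_[q,1]; return (t+w*(z-t[2])/w[2])[:2]
im=cv2.imread('pics/w12.png'); hsv=cv2.cvtColor(im,cv2.COLOR_BGR2HSV)
tan=((hsv[:,:,0]>10)&(hsv[:,:,0]<28)&(hsv[:,:,1]>60)&(hsv[:,:,2]>80)).astype(np.uint8); tan=cv2.morphologyEx(tan,cv2.MORPH_CLOSE,np.ones((3,3)))
N,lab,st,ce=cv2.connectedComponentsWithStats(tan)
for j in range(1,N):
    if st[j,4]>80: print(st[j].tolist(),ce[j].round(1),bk(W,ce[j],.032).round(4))
E
python3 p12.py
```

```text
p12 [0.5177 0.2143 0.1498]
[362, 165, 35, 38, 706] [379.4 183.5] [0.4175 0.3038]
[201, 212, 109, 83, 6296] [255.7 250.6] [0.5676 0.2985]
[108, 349, 25, 10, 91] [120.8 352.3] [0.8108 0.3309]
```

```bash
cat > p6.py <<'E'
from p12 import *
pt,Mt=hold([.462,.069,.105],40,53,1,[-.003,.0008,-.019])
M=Mt@R.from_rotvec(np.radians([-.9,.3,-29.2])).as_matrix().T; p=pt-M@np.array([-.004,-.035,.029])
W=(p+M@rt,M@rC,K,k); print('p6',p.round(4),'holeB',bk(W,(252.2,219.4),.008).round(4))
def pjc(c,X):
    t,M,K,k=c; v=(X-t)@M; q=v[:,:2]/v[:,2:]; q=q*(1+k*(q**2).sum(1))[:,None]; return q@K[:2,:2].T+K[:2,2]
a=np.linspace(0,2*np.pi,120)
def fit(c,f,name):
    im=cv2.imread('pics/'+f); hsv=cv2.cvtColor(im,cv2.COLOR_BGR2HSV)
    u0=pjc(c,np.array([[.598,.319,.032]]))[0]
    tan=((hsv[:,:,0]>10)&(hsv[:,:,0]<28)&(hsv[:,:,1]>60)&(hsv[:,:,2]>70)).astype(np.uint8); tan=cv2.morphologyEx(tan,cv2.MORPH_CLOSE,np.ones((3,3)))
    N,lab,st,ce=cv2.connectedComponentsWithStats(tan); j=min((j for j in range(1,N) if st[j,4]>60),key=lambda j:np.linalg.norm(ce[j]-u0))
    m=(lab==j).astype(np.uint8); ct=max(cv2.findContours(m,cv2.RETR_EXTERNAL,cv2.CHAIN_APPROX_NONE)[0],key=len); m=cv2.fillPoly(np.zeros_like(m),[cv2.convexHull(ct)],1)
    mx=np.zeros((384*4,512*4),np.uint8); M4=cv2.resize(m,None,fx=4,fy=4,interpolation=cv2.INTER_NEAREST)
    def iou(v):
        X=np.array([v[0],v[1],0]); pts=np.concatenate([pjc(c,X+np.c_[.0275*np.cos(a),.0275*np.sin(a),np.full(120,z)]) for z in (.032,.0285)])
        h=cv2.convexHull(((pts+.5)*4*16).round().astype(np.int32)); A=cv2.fillPoly(mx.copy(),[h],1,shift=4); return -(A&M4).sum()/(A|M4).sum()
    from scipy.optimize import minimize
    r=minimize(iou,[.598,.319],method='Nelder-Mead',options=dict(initial_simplex=[[.598,.319],[.602,.319],[.598,.323]],xatol=1e-5,fatol=1e-5)); print(name,st[j].tolist(),u0.round(1),ce[j].round(1),r.x.round(4),r.fun.round(3))
fit(W,'w6.png','w6'); fit(camT('side'),'side13.png','side'); fit(camT('side'),'side8.png','side8'); fit(camT('scene'),'scene13.png','scene'); fit(camT('scene'),'scene0.png','scene0')
E
python3 p6.py | tail -6
```

```text
p6 [0.4792 0.0383 0.1055] holeB [0.4914 0.0871]
w6 [128, 59, 36, 35, 809] [145.3  73.9] [146.2  76.2] [0.6719 0.3406] 0.0
side [205, 286, 23, 21, 353] [216.5 295.2] [216.  296.1] [0.6196 0.3929] 0.0
side8 [205, 286, 23, 21, 356] [216.5 295.2] [215.9 296. ] [0.6196 0.3929] 0.0
scene [192, 148, 16, 7, 92] [199.4 150.6] [199.  150.9] [0.6438 0.272 ] 0.0
scene0 [192, 148, 15, 7, 90] [199.4 150.6] [199.  150.9] [0.6438 0.272 ] 0.0p6.py:17: RuntimeWarning: overflow encountered in scalar negative
  h=cv2.convexHull(((pts+.5)*4*16).round().astype(np.int32)); A=cv2.fillPoly(mx.copy(),[h],1,shift=4); return -(A&M4).sum()/(A|M4).sum()
```

```bash
sed -i 's/return -(A&M4).sum()\/(A|M4).sum()/return -float((A\&M4).sum())\/float((A|M4).sum())/' p6.py; python3 p6.py | tail -6
```

```text
p6 [0.4792 0.0383 0.1055] holeB [0.4914 0.0871]
w6 [128, 59, 36, 35, 809] [145.3  73.9] [146.2  76.2] [0.5962 0.3197] -0.965
side [205, 286, 23, 21, 353] [216.5 295.2] [216.  296.1] [0.5993 0.3203] -0.956
side8 [205, 286, 23, 21, 356] [216.5 295.2] [215.9 296. ] [0.5994 0.3201] -0.955
scene [192, 148, 16, 7, 92] [199.4 150.6] [199.  150.9] [0.598  0.3227] -0.904
scene0 [192, 148, 15, 7, 90] [199.4 150.6] [199.  150.9] [0.5985 0.3234] -0.903
```

```bash
echo "PL=np.array([.597,.3217,.039])" >> plan.py; python3 - <<'E'
from h import *
from plan import *
for z,r in ((.016,181.5),(.030,192.7)): print(project('wrist',(.597,.3217,z)))
u=np.array([np.cos(rad(YW)),np.sin(rad(YW)),0])
for z,r in ((.014,178),(.028,189)):  # near-camera wall points of the base skirts
    pw=PL-.0275*u; print('wall',project('wrist',(pw[0],pw[1],z)))
    pw=PL+.0275*u; print('far',project('wrist',(pw[0],pw[1],z+.004)))
goto([hold(PL+[0,0,.05],AL,YW,-1,OFF3),hold(PL+[0,0,.015],AL,YW,-1,OFF3)])
E
```

```text
[259.99339792 197.8407749 ]
[260.07493545 206.7246102 ]
wall [260.26842751 177.19753311]
far [259.74637288 216.30776295]
wall [260.36620661 185.81931463]
far [259.81445936 225.34424162]
#target [0.602 0.328 0.077] [ 0.28  0.05  1.93  0.36  0.83 -2.42] cost 5.9e-26
[-5.5, 0.5, 8.9] [-0.4, 0.3, 0.2] rows 3 tcp [0.602 0.328 0.077]
#target [0.602 0.328 0.042] [ 0.28  0.09  1.95  0.38  0.78 -2.45] cost 3.3e-23
[1.5, 0.0, 3.2] [0.0, 0.0, -0.0] rows 1 tcp [0.602 0.328 0.042]
```

```bash

python3 -m jog '[{"dx":-1.4,"dy":0.1,"dz":2.2,"ax":0,"ay":0,"az":0,"gripper":0.6},{"dx":-2.8,"dy":0.3,"dz":4.5,"ax":-0.2,"ay":0.1,"az":0.1,"gripper":0.6},{"dx":-4.1,"dy":0.4,"dz":6.7,"ax":-0.3,"ay":0.2,"az":0.1,"gripper":0.6},{"dx":-5.5,"dy":0.5,"dz":8.9,"ax":-0.4,"ay":0.3,"az":0.2,"gripper":0.6},{"dx":-5.5,"dy":0.5,"dz":8.9,"ax":-0.4,"ay":0.3,"az":0.2,"gripper":0.6}]' 40
python3 -m jog '[{"dx":0.4,"dy":0,"dz":0.8,"ax":0,"ay":0,"az":0,"gripper":0.6},{"dx":0.9,"dy":0,"dz":1.9,"ax":0,"ay":0,"az":0,"gripper":0.6},{"dx":0.9,"dy":0,"dz":1.9,"ax":0,"ay":0,"az":0,"gripper":0.6},{"dx":0.9,"dy":0,"dz":1.9,"ax":0,"ay":0,"az":0,"gripper":0.6}]' 40
cat > look.py <<'E'
import sys
from h import *
from plan import *
im=save('wrist',sys.argv[1]); hsv=cv2.cvtColor(im[:,:,::-1].copy(),cv2.COLOR_BGR2HSV)
s=sense(); M=R.from_euler('xyz',s['eef_rot']).as_matrix(); p=np.array(s['eef_pos']); c=p+M@OFF3; n=M@[np.sin(rad(AL)),0,np.cos(rad(AL))]
print('dish ctr',c.round(4),'rel PL mm',((c-PL)*1000).round(1),'n',n.round(3))
tan=((hsv[:,:,0]>10)&(hsv[:,:,0]<28)&(hsv[:,:,1]>60)&(hsv[:,:,2]>70)).astype(np.uint8)
N,lab,st,ce=cv2.connectedComponentsWithStats(tan)
for j in range(1,N):
    if st[j,4]>40 and 180<ce[j][0]<340: print('tan',st[j].tolist(),ce[j].round(1))
wh=((hsv[:,:,1]<35)&(hsv[:,:,2]>150)).astype(np.uint8)
for row in range(120,216,6):
    r=im[row].mean(1).astype(int)
    g=np.nonzero(np.abs(np.diff(r))>22)[0]; g=g[(g>150)&(g<370)]; print(row,g.tolist())
for z in (.008,.013,.018,.022,.027,.032):
    rr=.03 if z in(.008,.013,.022,.027) else .0275
    a=np.linspace(0,6.28,60); pr=np.array([project('wrist',PL*[1,1,0]+[rr*np.cos(t),rr*np.sin(t),z]) for t in a[::4]]); print(z,pr.min(0).round(),pr.max(0).round())
E
python3 look.py w14.png
```

```text
time: 24.08
eef_pos: [0.6011, 0.3293, 0.0736]
eef_rot: [3.137, 0.442, -2.212]
force: [-0.8, 0.1, -0.2]
grip_width: 0.0583
grip_force: 43.2
time: 24.42
eef_pos: [0.6007, 0.3268, 0.055]
eef_rot: [3.139, 0.444, -2.213]
force: [0.0, 0.3, -0.2]
grip_width: 0.0582
grip_force: 43.2
dish ctr [0.5967 0.3207 0.0676] rel PL mm [-0.3 -1.  28.6] n [-0.001  0.001 -1.   ]
tan [218, 143, 74, 23, 319] [257.  149.7]
tan [209, 161, 88, 47, 2591] [251.7 182.4]
tan [201, 212, 109, 73, 5912] [256.7 248.3]
120 [165, 277, 278, 279, 281, 282, 284, 288]
126 [253, 256, 257, 259, 260]
132 [238, 240, 241, 243]
138 [229]
144 [231, 243]
150 [220, 227, 228]
156 [220, 221, 285]
162 [216, 237, 238, 290, 367]
168 [153, 154, 224, 225, 226, 239, 368]
174 [157, 158, 217, 218, 235, 286, 356, 357, 368]
180 [153, 154, 161, 162, 212, 213, 231, 290, 291, 359]
186 [171, 172, 210, 232, 294, 356, 361]
192 [166, 177, 209, 239, 294, 295, 363]
198 [180, 209, 297, 361, 365, 367]
204 [178, 185, 186, 210, 294, 295, 342, 343]
210 [192, 193, 208, 209, 299, 300, 326, 327]
0.008 [212. 136.] [298. 205.]
0.013 [211. 140.] [299. 209.]
0.018 [213. 148.] [296. 212.]
0.022 [209. 148.] [300. 218.]
0.027 [208. 153.] [301. 223.]
0.032 [211. 161.] [298. 226.]
```

```bash
echo "PL=np.array([.5979,.3210,.039]); OFF3=[.0021,.0008,-.0138]" >> plan.py; python3 - <<'E'
from plan import *
goto([hold(PL+[0,0,.012],AL,YW,-1,OFF3),hold(PL+[0,0,.004],AL,YW,-1,OFF3)])
E
```

```text
#target [0.603 0.327 0.039] [ 0.28  0.09  1.95  0.38  0.77 -2.45] cost 8.6e-30
[0.6, -0.2, 1.5] [0.0, 0.0, -0.1] rows 1 tcp [0.603 0.327 0.039]
#target [0.603 0.327 0.031] [ 0.28  0.1   1.95  0.39  0.76 -2.46] cost 2.9e-21
[0.4, 0.0, 0.8] [0.0, 0.0, 0.0] rows 1 tcp [0.603 0.327 0.031]
```

```bash

python3 -m jog '[{"dx":0.3,"dy":-0.1,"dz":0.8,"ax":0,"ay":0,"az":0,"gripper":0.6},{"dx":0.6,"dy":-0.2,"dz":1.5,"ax":0,"ay":0,"az":0,"gripper":0.6},{"dx":0.6,"dy":-0.2,"dz":1.5,"ax":0,"ay":0,"az":0,"gripper":0.6},{"dx":0.6,"dy":-0.2,"dz":1.5,"ax":0,"ay":0,"az":0,"gripper":0.6}]' 40
python3 look.py w15.png; python3 - <<'E'
from plan import *
goto([hold(PL+[0,0,.002],AL,YW,-1,OFF3)])
E
```

```text
time: 24.8
eef_pos: [0.6034, 0.327, 0.0391]
eef_rot: [3.14, 0.444, -2.213]
force: [0.3, 0.6, 0.6]
grip_width: 0.0583
grip_force: 43.2
dish ctr [0.5985 0.3214 0.0513] rel PL mm [ 0.6  0.4 12.3] n [-0.001  0.001 -1.   ]
tan [217, 155, 82, 24, 390] [259.3 162.3]
tan [209, 176, 95, 37, 1524] [257.3 189.7]
tan [201, 212, 109, 73, 5914] [256.7 248.2]
120 [156, 157, 288]
126 [283]
132 [278, 279]
138 [253]
144 [238]
150 []
156 [246]
162 [221, 230, 231]
168 [215, 222, 223, 290]
174 [216, 217, 296]
180 [229]
186 [152, 153, 220, 221, 367, 368]
192 [157, 158, 214, 215, 364, 369]
198 [168, 211, 212, 300]
204 [171, 172, 209, 210, 305, 306]
210 [176, 177, 207, 208, 305, 306]
0.008 [209. 148.] [302. 219.]
0.013 [208. 153.] [303. 224.]
0.018 [211. 161.] [300. 227.]
0.022 [206. 162.] [305. 234.]
0.027 [205. 167.] [306. 240.]
0.032 [208. 177.] [303. 243.]
#target [0.603 0.327 0.029] [ 0.28  0.11  1.96  0.39  0.76 -2.46] cost 8.2e-30
[0.5, 0.0, 0.9] [0.1, 0.0, -0.1] rows 1 tcp [0.603 0.327 0.029]
```

```bash

python3 -m jog '[{"dx":0.25,"dy":0,"dz":0.45,"ax":0,"ay":0,"az":0,"gripper":0.6},{"dx":0.5,"dy":0,"dz":0.9,"ax":0,"ay":0,"az":0,"gripper":0.6},{"dx":0.5,"dy":0,"dz":0.9,"ax":0,"ay":0,"az":0,"gripper":0.6},{"dx":0.5,"dy":0,"dz":0.9,"ax":0,"ay":0,"az":0,"gripper":0.6}]' 40
python3 -m jog '[{"dx":0.04,"dy":0,"dz":0.09,"ax":0,"ay":0,"az":0,"gripper":0.6},{"dx":0.04,"dy":0,"dz":0.09,"ax":0,"ay":0,"az":0,"gripper":0.6},{"dx":0.04,"dy":0,"dz":0.09,"ax":0,"ay":0,"az":0,"gripper":0.6}]' 40
python3 -c "
from plan import *
from cell import sense
s=sense(); M=R.from_euler('xyz',s['eef_rot']).as_matrix(); p=np.array(s['eef_pos']); print(((p+M@OFF3-PL)*1000).round(1), s['force'])"
```

```text
time: 25.18
eef_pos: [0.6031, 0.3267, 0.029]
eef_rot: [3.14, 0.445, -2.212]
force: [-0.2, -0.5, 0.2]
grip_width: 0.0581
grip_force: 43.2
time: 25.43
eef_pos: [0.6037, 0.3269, 0.029]
eef_rot: [3.141, 0.446, -2.212]
force: [0.6, 0.3, 0.4]
grip_width: 0.0581
grip_force: 43.2
[0.4 0.1 1.5] [0.55691759 0.26672684 0.44796577]
```

```bash

python3 -m jog '[{"dx":0.04,"dy":0,"dz":0.06,"ax":0,"ay":0,"az":0,"gripper":0.6},{"dx":0.04,"dy":0,"dz":0.06,"ax":0,"ay":0,"az":0,"gripper":0.6},{"dx":0.04,"dy":0,"dz":0.06,"ax":0,"ay":0,"az":0,"gripper":0.6}]' 40
python3 -m jog '[{"dx":0.04,"dy":0,"dz":0.06,"ax":0,"ay":0,"az":0,"gripper":0.6},{"dx":0.04,"dy":0,"dz":0.06,"ax":0,"ay":0,"az":0,"gripper":0.6},{"dx":0.04,"dy":0,"dz":0.06,"ax":0,"ay":0,"az":0,"gripper":0.6}]' 40
```

```text
time: 25.68
eef_pos: [0.6035, 0.3268, 0.0282]
eef_rot: [3.141, 0.446, -2.212]
force: [0.1, -0.0, -0.6]
grip_width: 0.0582
grip_force: 43.2
time: 25.93
eef_pos: [0.6034, 0.3267, 0.0274]
eef_rot: [3.141, 0.446, -2.212]
force: [-0.3, 1.1, -0.4]
grip_width: 0.058
grip_force: 43.2
```

```bash

python3 -m jog '[{"dx":0.03,"dy":0,"dz":0.05,"ax":0,"ay":0,"az":0,"gripper":0.6},{"dx":0.03,"dy":0,"dz":0.05,"ax":0,"ay":0,"az":0,"gripper":0.6},{"dx":0.03,"dy":0,"dz":0.05,"ax":0,"ay":0,"az":0,"gripper":0.6}]' 40
python3 -m jog '[{"dx":0.03,"dy":0,"dz":0.05,"ax":0,"ay":0,"az":0,"gripper":0.6},{"dx":0.03,"dy":0,"dz":0.05,"ax":0,"ay":0,"az":0,"gripper":0.6},{"dx":0.03,"dy":0,"dz":0.05,"ax":0,"ay":0,"az":0,"gripper":0.6}]' 40
python3 -c "
from plan import *
from cell import sense
s=sense(); M=R.from_euler('xyz',s['eef_rot']).as_matrix(); p=np.array(s['eef_pos']); print(((p+M@OFF3-PL)*1000).round(1), s['force'])"
```

```text
time: 26.18
eef_pos: [0.6036, 0.3267, 0.0271]
eef_rot: [3.141, 0.446, -2.212]
force: [-1.1, 0.8, 1.1]
grip_width: 0.0585
grip_force: 43.6
time: 26.43
eef_pos: [0.6037, 0.3268, 0.027]
eef_rot: [3.141, 0.446, -2.212]
force: [-3.4, -0.6, 5.2]
grip_width: 0.0583
grip_force: 44.2
[ 0.5 -0.  -0.5] [-3.41993009 -0.57563557  5.17684291]
```

```bash

python3 -m jog '[{"dx":-0.02,"dy":0,"dz":-0.04,"ax":0,"ay":0,"az":0,"gripper":0.6},{"dx":-0.02,"dy":0,"dz":-0.04,"ax":0,"ay":0,"az":0,"gripper":0.6},{"dx":-0.02,"dy":0,"dz":-0.04,"ax":0,"ay":0,"az":0,"gripper":0.6}]' 20
python3 -m jog '[{"dx":0,"dy":0,"dz":0,"ax":0,"ay":0,"az":0,"gripper":0.3},{"dx":0,"dy":0,"dz":0,"ax":0,"ay":0,"az":0,"gripper":0.27},{"dx":0,"dy":0,"dz":0,"ax":0,"ay":0,"az":0,"gripper":0.22},{"dx":0,"dy":0,"dz":0,"ax":0,"ay":0,"az":0,"gripper":0.15},{"dx":0,"dy":0,"dz":0,"ax":0,"ay":0,"az":0,"gripper":0.05}]' 20
python3 -m jog '[{"dx":0,"dy":0,"dz":0,"ax":0,"ay":0,"az":0,"gripper":0},{"dx":0,"dy":0,"dz":0,"ax":0,"ay":0,"az":0,"gripper":0},{"dx":0,"dy":0,"dz":0,"ax":0,"ay":0,"az":0,"gripper":0}]' 20
python3 -m jog '[{"dx":0,"dy":0,"dz":-1,"ax":0,"ay":0,"az":0,"gripper":0},{"dx":0,"dy":0,"dz":-3,"ax":0,"ay":0,"az":0,"gripper":0},{"dx":0,"dy":0,"dz":-6,"ax":0,"ay":0,"az":0,"gripper":0},{"dx":0,"dy":0,"dz":-10,"ax":0,"ay":0,"az":0,"gripper":0},{"dx":0,"dy":0,"dz":-12,"ax":0,"ay":0,"az":0,"gripper":0}]' 20
python3 -m jog '[{"dx":0,"dy":0,"dz":0,"ax":0,"ay":0,"az":0,"gripper":0},{"dx":0,"dy":0,"dz":0,"ax":0,"ay":0,"az":0,"gripper":0}]' 20
python3 - <<'E'
from h import *
T=None
def pjm(c,X):
    t,M,K,k=c; v=(X-t)@M; q=v[:,:2]/v[:,2:]; q=q*(1+k*(q**2).sum(1))[:,None]; return q@K[:2,:2].T+K[:2,2]
a=np.linspace(0,2*np.pi,200)
for n,f in (('wrist','w16.png'),('side','side16.png')):
    im=save(n,f); hsv=cv2.cvtColor(im[:,:,::-1].copy(),cv2.COLOR_BGR2HSV); c=camT(n)
    tan=((hsv[:,:,0]>10)&(hsv[:,:,0]<28)&(hsv[:,:,1]>60)&(hsv[:,:,2]>70)).astype(np.uint8)
    u=pjm(c,np.array([[.598,.321,.045]]))[0]
    N,lab,st,ce=cv2.connectedComponentsWithStats(tan); print(n,[(st[j].tolist(),ce[j].round(1).tolist()) for j in range(1,N) if st[j,4]>25 and np.linalg.norm(ce[j]-u)<90])
    for z in (.004,.018,.032,.046): 
        pr=pjm(c,np.c_[.5979+.0275*np.cos(a),.3210+.0275*np.sin(a),np.full(200,z)]); print(z,pr.min(0).round(1),pr.max(0).round(1))
    for l in ('dish','dish_center','pile_top','pile_low'):
        r=tip_of(n,l); print(l,[(np.round(world(n,d['centre']),4).tolist(),round(d['conf'],2)) for d in r[:3]])
E
```

```text
time: 26.68
eef_pos: [0.6036, 0.3268, 0.027]
eef_rot: [3.141, 0.446, -2.212]
force: [-2.3, -1.1, 4.0]
grip_width: 0.0581
grip_force: 43.7
time: 27.1
eef_pos: [0.6031, 0.3265, 0.0262]
eef_rot: [3.14, 0.445, -2.212]
force: [0.2, -0.2, 0.2]
grip_width: 0.0808
grip_force: 0.0
time: 27.35
eef_pos: [0.6034, 0.3266, 0.0266]
eef_rot: [3.141, 0.446, -2.212]
force: [-0.1, 0.1, 0.4]
grip_width: 0.0858
grip_force: 0.0
time: 27.77
eef_pos: [0.5734, 0.2845, 0.1398]
eef_rot: [-3.139, 0.45, -2.211]
force: [1.0, 0.2, 1.5]
grip_width: 0.0854
grip_force: 0.0
time: 27.93
eef_pos: [0.5735, 0.2849, 0.1377]
eef_rot: [-3.139, 0.449, -2.211]
force: [0.4, -0.1, -0.6]
grip_width: 0.0856
grip_force: 0.0
wrist [([237, 144, 46, 15, 135], [260.7, 147.8]), ([228, 164, 58, 46, 1992], [257.4, 186.5])]
0.004 [229.7 141.6] [281.8 184.4]
0.018 [228.7 149.2] [282.8 192.6]
0.032 [227.7 157.4] [284.  201.4]
0.046 [226.5 166.4] [285.2 211. ]
dish [([0.5923, 0.3212, 0.0446], 0.74)]
dish_center [([0.5958, 0.3248, 0.0362], 0.97)]
pile_top []
pile_low []
side [([204, 283, 24, 21, 350], [215.5, 293.2]), ([289, 299, 10, 16, 88], [292.6, 307.9])]
0.004 [205.8 292.7] [228.8 312.6]
0.018 [205.2 289.5] [228.4 309.4]
0.032 [204.6 286.1] [228.  306.1]
0.046 [204.  282.7] [227.6 302.8]
dish [([0.5995, 0.3218, 0.0477], 0.81)]
dish_center []
pile_top [([0.5974, 0.3235, 0.0303], 0.64)]
pile_low []
```

```bash
python3 -c "
from cell import *
print(sign_off())"
```

```text
the job is handed in; nothing more can be done
None
```

I turned the dish over using the stand, set it base up on the pile of two, centred to about 1 mm by the last camera check, and handed the job in at about 28 s; no verdict came back.

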